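# Set out the wall-lamp order: unclip and lean the backboards, tray the shades

### The arm

A 7-joint arm with a two-finger parallel gripper is mounted at the origin on the work surface. World frame = base frame: x ahead of the robot, y to its left, z up, the work surface at z = 0. Lengths are in m, angles in rad, forces in N, time in s.
With the tool pointing down it reaches from about 0.375 to 0.925 m from the base axis. Payload 3.1 kg.
Tool frame: the origin (TCP) lies at the very end of the fingers, on their centre line; the grasp point (between the pads) lies hold_point_z behind it (hold_point_z is the distance from the TCP to the grasp point, in m); z points along the fingers, y is the direction in which the jaws open and shut (so a half turn about z gives the same grasp; the last joint's range is limited). The gripper opens to 85 mm and grips with 20 to 120 N. Pads are 22 mm wide; open, the fingers measure 114 mm over their backs; the gripper's body (76 mm by 85 mm) begins 54 mm behind the grasp point. The pads swing forward as they close: fully open they stand 13 mm farther back than shut.
Start: joints at [1.106, 0.383, 0.044, 1.598, -0.018, 1.161, -0.05], TCP at [0.233, -0.607, 0.231] pointing down, gripper open.
Joint ranges: [-2.61, 2.61], [-0.41, 2.15], [-1.48, 1.57], [0, 2.5], [-1.57, 4.71], [0.05, 1.97], [-2.85, 2.85]. Speed limits (rad/s): [2.79, 2.79, 3.14, 3.14, 3.14, 3.14, 3.14].

### API

Orientations are given as [roll, pitch, yaw] about the fixed x, y, z axes, in that order (R = Rz(yaw) Ry(pitch) Rx(roll)).
In Python, from workcell import * gives the robot as it stands.
- The arm moves only by the tool apply_moves, never from a script. Its argument "series" is a list of rows, each a list of 5 numbers: the shift along the world's x, y, z each as a share of 120 mm, from -1 to 1, then the turn about the world's z as a share of 2 rad, from -1 to 1, then the opening, from -1 (shut) to 1 (fully open). In form: [[tx, ty, tz, twist, hand], ...]. A call has 1 to 20 rows; each row is the pose to reach, as a shift and turn from the pose commanded when the call began; what a row does not reach only later rows make up. A row lasts 1/12 s, in which the tool goes at most 41.7 mm and 7.16 degrees, less where a joint would pass 70% of its speed; a pose out of reach is approached as far as the arm can. A call with a number of a shift or a turn outside -1 to 1 is refused whole. A call with a gripper value outside its range is refused whole. The fingers move at their own pace and stop on an object; "force" is the grip in N (left out, the last holds). Time passes only in rows, so rows that repeat a pose let the fingers close. It gives the time, the measured TCP pose, the force and the opening at its end, in the units of the state.
- observe(): the state, without advancing time (a new reading comes with each control period).
- capture(name): name is "side" or "top" or "wrist"; returns the picture (420x560x3 uint8, red, green, blue); there is no depth.
- camera_model(name): a dict with "intrinsics" (3x3 intrinsics, pixels), "k1" (the pictures are not rectified: a ray, as slopes to the right and down, at radius r is drawn at 1 + k1 r^2 times it, then the intrinsics apply), "pose" (4x4, takes a point from camera to world coordinates). Camera axes: x right, y down, z forward; pixel columns grow to the right and rows downward; lengths in m; the calibration is good to about 2 mm. A picture is of the moment at which its call begins: read the wrist's pose just before it. camera_model takes no time and is no camera call; for the wrist camera it gives the pose at the moment of the call.
- sign_off(): hands the job in, once; it reports no verdict.
The state is a dict: "clock": time; "qpos": joint angles; "qd": joint speeds; "tau": joint torques, N m; "tool_pos": TCP position; "eef_rot": TCP orientation; "force": force on the tool from outside, world axes, zero at the start; "moment": the same for the moment, N m; "finger_gap": opening from 0.0 (shut) to 1.0 (fully open).
Only numpy, scipy, OpenCV 4.12 (cv2) and the standard library are available. Lean on these libraries where they do the work, as an engineer would, in place of code of your own. Each camera call takes 0.05 s, during which the arm holds its last target.

### The job

Get the wall-lamp order ready for assembly: pull every wooden backboard straight up out of its spring slot in the jig and lean it, notched end down, against the far side of the rack's low wall, with its foot on the base plate close up to the stop strip, square to the wall, so that it stays by itself. Stand all three cone shades upright in the grey tray, on its floor. Leave everything else on the bench where it is.

Things in the scene. Friction and masses are not known exactly. Their poses are not given: they have to be found in the camera images.
- rack: Fixed plywood leaning rack, origin at table height. z up, y along its wall, x from the wall to the side where boards go (it faces away from the robot). Base plate x -70 to 40, y -145 to 145, top at z 12. Wall x -71 to -55, full length, top at z 177. Stop strip x 20 to 34, top at z 26.
- rack_edge (a point): Middle of the top edge of the wall's leaning face (rack x -55, z 177). Boards are taller than the wall and stand out above it.
- rack_strip (a point): Middle of the strip's wall-side face, at the base plate (rack x 20, z 12). The dark wooden strip along y, 14 tall, keeps the feet from sliding out. With its foot against it and its back on the wall's top edge, a board leans about 20 degrees from vertical.
- jig: Fixed spring jig, 270 long (x) x 70 x 60 tall, origin at the centre of its underside. Three slots open at the top at x -74, 0, 74, 16 wide across y, 50 deep, floor at z 10. Spring balls at both ends of a slot snap into the board's notches: a straight upward pull of about 6 to 13 N frees it in the first 15 mm; it is clear after 50 mm. One slot may be empty.
- tray: Fixed open grey tray, 220 (its x) x 170 (its y) x 30 tall, walls 5, inner floor at z 5; origin at the centre of its underside.
- board1_mid (a point): Plain wooden lamp backboard, 260 long (z) x 50 wide (y) x 14 thick (x), 0.13 kg, alike on both faces, brass eyelet look-only. This point is its centre, half-way up (130 above the foot); z from foot to top. Starts upright in a jig slot, width along the jig's x, foot at z 10, or is absent.
- board1: The same board 1; origin at the centre of its bottom face, same axes. The foot has a notch in each long edge, 12 to 28 above the bottom, 3.5 deep, for the jig's spring balls.
- board2_mid (a point): Plain wooden lamp backboard, 260 long (z) x 50 wide (y) x 14 thick (x), 0.13 kg, alike on both faces, brass eyelet look-only. This point is its centre, half-way up (130 above the foot); z from foot to top. Starts upright in a jig slot, width along the jig's x, foot at z 10, or is absent.
- board2: The same board 2; origin at the centre of its bottom face, same axes. The foot has a notch in each long edge, 12 to 28 above the bottom, 3.5 deep, for the jig's spring balls.
- board3_mid (a point): Plain wooden lamp backboard, 260 long (z) x 50 wide (y) x 14 thick (x), 0.13 kg, alike on both faces, brass eyelet look-only. This point is its centre, half-way up (130 above the foot); z from foot to top. Starts upright in a jig slot, width along the jig's x, foot at z 10, or is absent.
- board3: The same board 3; origin at the centre of its bottom face, same axes. The foot has a notch in each long edge, 12 to 28 above the bottom, 3.5 deep, for the jig's spring balls.
- shade1_mid (a point): Small cone lampshade standing on its wide rim: white cone 72 dia at the bottom, 32 dia at 62 high, then a brass neck 26 dia from 62 to 98 high, to grip; 0.16 kg. This point is on its axis, 49 above the rim (half-way up); z up.
- shade1: The same shade 1: origin at the centre of its rim.
- shade2_mid (a point): Small cone lampshade standing on its wide rim: white cone 72 dia at the bottom, 32 dia at 62 high, then a brass neck 26 dia from 62 to 98 high, to grip; 0.16 kg. This point is on its axis, 49 above the rim (half-way up); z up.
- shade2: The same shade 2: origin at the centre of its rim.
- shade3_mid (a point): Small cone lampshade standing on its wide rim: white cone 72 dia at the bottom, 32 dia at 62 high, then a brass neck 26 dia from 62 to 98 high, to grip; 0.16 kg. This point is on its axis, 49 above the rim (half-way up); z up.
- shade3: The same shade 3: origin at the centre of its rim.
- jar: Bystander, to be left alone: amber glass jar with steel lid, 52 dia x 75 tall, upright.
- finial: Bystander, to be left alone: turned brass lamp finial, 44 dia x 58 tall, upright.
- driver: Bystander, to be left alone: screwdriver lying flat.
- cup: Bystander, to be left alone: white ceramic cup, 72 dia x 70 tall, upright.
- collar: Bystander, to be left alone: brass ring, 60 dia x 16 tall, lying flat.
- wrench: Bystander, to be left alone: open-ended wrench lying flat.
- carton: Bystander, to be left alone: cardboard carton 70 x 50 x 50 tall.
Things that resemble listed ones, but are neither listed nor needed, are in the scene too. Leave any purple look-alike of the board2 alone. What is shaped like the shade1 but pink is not meant.

How it is judged:
At the end, for the whole second after the job is handed in: Each board leans at rest in the rack, top to the wall: foot on the base plate within 20 mm of the stop strip, 10 to 25 degrees from vertical, within 14 degrees of square, middle within 130 mm of the rack's middle. The shades stand at rest on the tray floor, within 7 degrees of upright (x of board1 in the frame of rack between -0.01 and 0.02 m and z of board1 in the frame of rack between 0.008 and 0.022 m and x of each of board1_mid, board2_mid, board3_mid in the frame of rack below -0.015 m and y of board1_mid in the frame of rack between -0.13 and 0.13 m and angle between board1_mid's own z axis and vertical between 0.17 and 0.44 rad and angle between the y axis of each of board1_mid, board2_mid, board3_mid and the y axis of rack, either way round below 0.25 rad and linear speed of each of board1, board2, board3, shade1, shade2, shade3 below 0.02 m/s and x of board2 in the frame of rack between -0.01 and 0.02 m and z of board2 in the frame of rack between 0.008 and 0.022 m and y of board2_mid in the frame of rack between -0.13 and 0.13 m and angle between board2_mid's own z axis and vertical between 0.17 and 0.44 rad and x of board3 in the frame of rack between -0.01 and 0.02 m and z of board3 in the frame of rack between 0.008 and 0.022 m and y of board3_mid in the frame of rack between -0.13 and 0.13 m and angle between board3_mid's own z axis and vertical between 0.17 and 0.44 rad and x of shade1_mid in the frame of tray between -0.105 and 0.105 m and y of shade1_mid in the frame of tray between -0.08 and 0.08 m and z of each of shade1_mid, shade2_mid, shade3_mid in the frame of tray below 0.062 m and angle between each of shade1_mid, shade2_mid, shade3_mid's own z axis and vertical below 0.12 rad and x of shade2_mid in the frame of tray between -0.105 and 0.105 m and y of shade2_mid in the frame of tray between -0.08 and 0.08 m and x of shade3_mid in the frame of tray between -0.105 and 0.105 m and y of shade3_mid in the frame of tray between -0.08 and 0.08 m); the robot touches nothing.
It fails at once if a bystander is moved more than 5 cm (distance of any of jar, finial, driver, cup, collar, wrench, carton from where it was at the start of the episode above 0.05 m).
Of board1, board2, board3 only 2 to 3 are there at a start; the rules pass over those that are not, and their reading is None.
At some moment in a run one of shade1, shade2, shade3 may be knocked a few centimetres aside while the robot is not near it.
It also fails if it takes over 208 s, if anything falls off the work surface, if the arm or the gripper's body presses on something with over 40 N, if the wrist force passes 120 N, or if a joint passes its speed limit or range.

## Working session

There is one attempt and no reset: what is moved stays moved. The work goes in short steps, Python scripts to look and compute and a tool call to move; the robot and the scene stay as the last step left them, time stands still between calls to the robot, and variables do not carry over. Pictures are saved under pics/ and viewed, and the job is handed in when it is done.

Besides the shell and the picture viewer there is one more tool, called after ">>>" by a JSON object that holds its "name" and its "arguments". apply_moves: Moves the arm, as the interface text tells. Shift numbers are shares of 120 mm and turn numbers shares of 2 rad, none past 1 either way. Its arguments: {"type":"object","properties":{"series":{"type":"array"},"force":{"type":"number"}},"required":["series"]}

```bash
ls; mkdir -p pics
cat > h.py <<'E'
from workcell import *
import numpy as np, cv2
def snap(n,f):
    m=camera_model(n); im=capture(n); cv2.imwrite(f'pics/{f}.png',im[:,:,::-1]); np.savez(f'pics/{f}.npz',im=im,K=m['intrinsics'],k1=m['k1'],T=m['pose']); return im
def load(f):
    d=np.load(f'pics/{f}.npz'); return d['im'],d['K'],float(d['k1']),d['T']
def ray(f,uv):
    im,K,k1,T=load(f); d=np.linalg.inv(K)@[uv[0],uv[1],1]; x=d[:2]; rd=np.hypot(*x); r=rd
    for _ in range(50): r=rd/(1+k1*r*r)
    s=x*(r/rd) if rd>0 else x
    v=T[:3,:3]@[s[0],s[1],1]; return T[:3,3],v
def onz(f,uv,z):
    o,v=ray(f,uv); return o+v*(z-o[2])/v[2]
def proj(f,P):
    im,K,k1,T=load(f); p=T[:3,:3].T@(np.array(P)-T[:3,3]); s=p[:2]/p[2]; s=s*(1+k1*(s@s)); return K[:2,:2]@s+K[:2,2]
def tri(f,a,g,b):
    o1,v1=ray(f,a);o2,v2=ray(g,b);A=np.c_[v1,-v2];t=np.linalg.lstsq(A,o2-o1,rcond=None)[0];p,q=o1+v1*t[0],o2+v2*t[1];return (p+q)/2,np.linalg.norm(p-q)
def crop(f,x0,y0,x1,y1,out):
    im=load(f)[0][y0:y1,x0:x1,::-1]; s=min(800/(x1-x0),600/(y1-y0)); cv2.imwrite(f'pics/{out}.png',cv2.resize(im,None,fx=s,fy=s,interpolation=cv2.INTER_CUBIC)); print(out,'scale',s)
E
python3 - <<'E'
from h import *
s=observe();print(s)
print(hold_point_z if 'hold_point_z' in globals() else '')
for n in('top','side','wrist'): snap(n,n+'0'); print(n,load(n+'0')[1:])
import workcell;print([x for x in dir(workcell) if x[0]!='_'])
E
```

```text
pics
{'clock': 0.0, 'qpos': array([ 1.10617623,  0.38384511,  0.0438277 ,  1.59961194, -0.01792411,
        1.16120175, -0.04989347]), 'qd': array([-0.00032128, -0.00050228,  0.00063899,  0.00131423,  0.00012278,
       -0.00018625,  0.00034992]), 'tau': array([ 5.52639995e-04, -4.33459282e+01,  1.02467872e+00, -2.49514210e+01,
        1.05416402e-02,  1.11323548e-02, -1.11396341e-05]), 'tool_pos': array([ 0.23277963, -0.60585625,  0.22986294]), 'eef_rot': array([-3.13892152e+00,  1.19631420e-04,  3.66902098e-01]), 'force': array([-0.46063741, -0.46224222,  0.27495816]), 'moment': array([-0.00401629,  0.0428197 , -0.02001958]), 'finger_gap': 0.997611454918071}
0.0187
top (array([[494.94483351,   0.        , 273.72208466],
       [  0.        , 494.94483351, 208.96975625],
       [  0.        ,   0.        ,   1.        ]]), -0.149963866420737, array([[ 0.03472353, -0.97809465,  0.20524409,  0.26513535],
       [-0.999391  , -0.03469199,  0.00375325, -0.07346398],
       [ 0.00344929, -0.20524942, -0.97870362,  1.42621623],
       [ 0.        ,  0.        ,  0.        ,  1.        ]])
[... 238 characters left out ...]
40227],
       [-0.24793061, -0.55476526,  0.79420773, -1.09610291],
       [ 0.00210369, -0.82011018, -0.57220177,  0.86693977],
       [ 0.        ,  0.        ,  0.        ,  1.        ]]))
wrist (array([[310.96996561,   0.        , 281.18420364],
       [  0.        , 310.96996561, 210.8241308 ],
       [  0.        ,   0.        ,   1.        ]]), -0.05439967535775169, array([[ 0.35985517, -0.88849547, -0.2847456 ,  0.30642176],
       [-0.9330062 , -0.34331481, -0.10786276, -0.57812975],
       [-0.00192181,  0.30448438, -0.95251539,  0.37294395],
       [ 0.        ,  0.        ,  0.        ,  1.        ]]))
['IKError', 'camera_model', 'capture', 'hold_point_z', 'observe', 'sign_off']
```

View pics/top0.png

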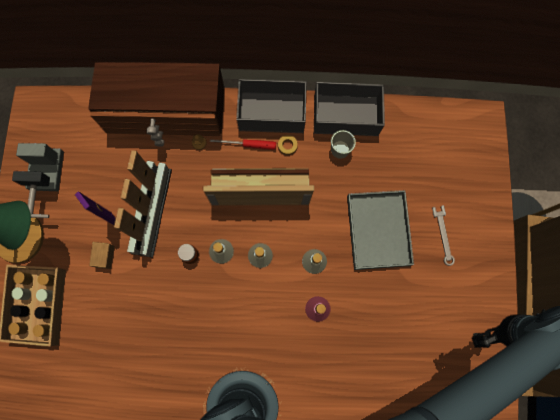

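View pics/side0.png

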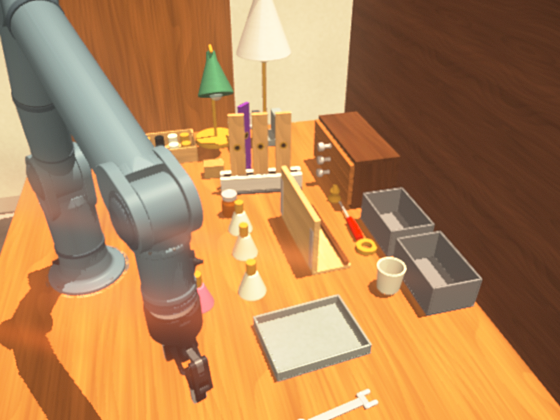

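View pics/wrist0.png

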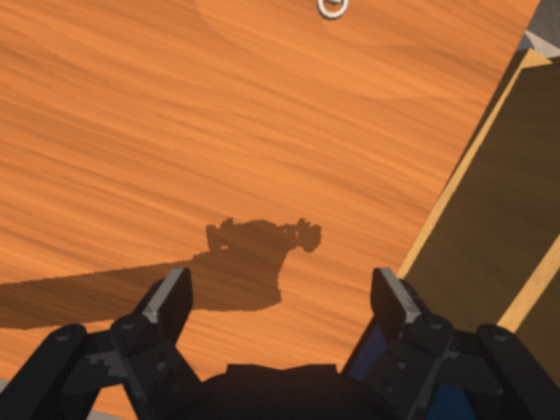

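Run:
```python
from h import *
crop('top0',80,135,240,255,'ct1')
crop('top0',190,150,430,330,'ct2')
crop('side0',200,90,320,200,'cs1')
crop('side0',180,150,420,390,'cs2')
```

```text
ct1 scale 5.0
ct2 scale 3.3333333333333335
cs1 scale 5.454545454545454
cs2 scale 2.5
```

View pics/ct1.png

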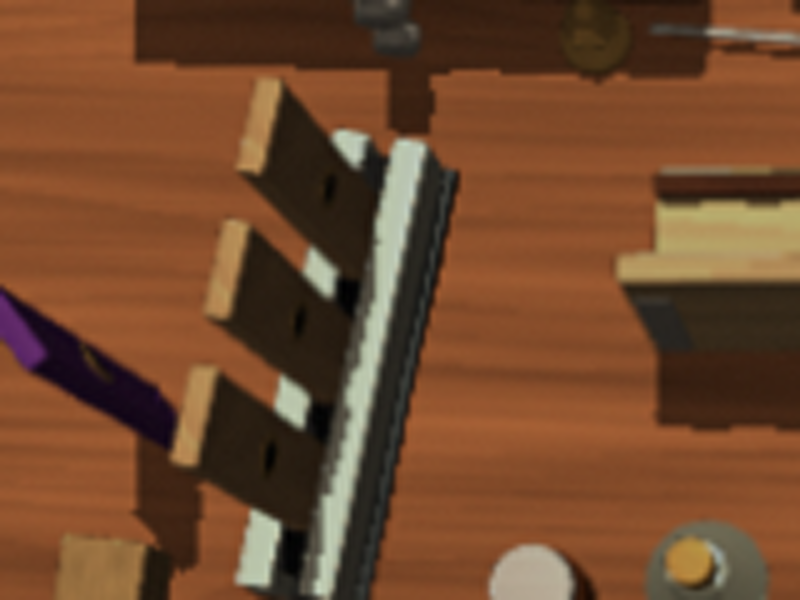

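View pics/ct2.png

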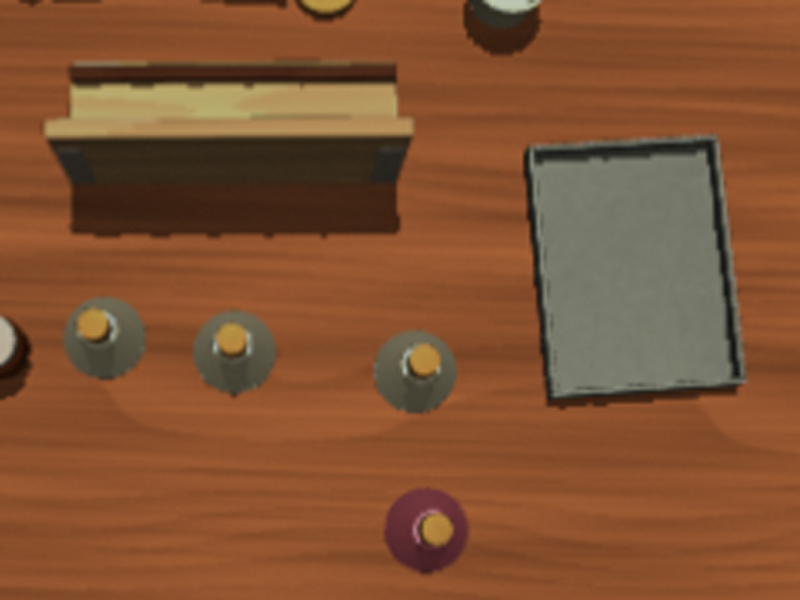

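View pics/cs1.png

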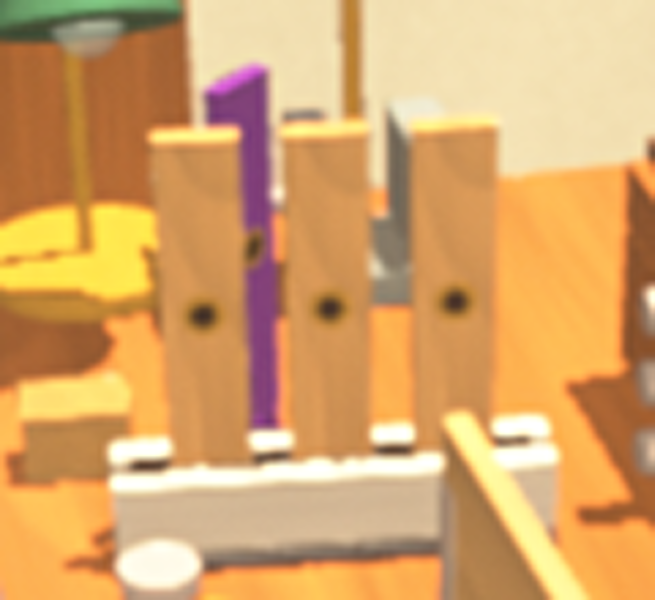

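View pics/cs2.png

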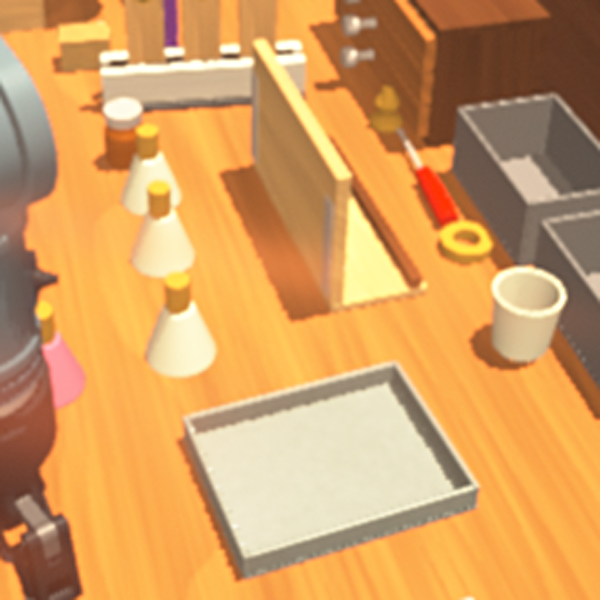

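```bash
cat > m.py <<'E'
from h import *
np.set_printoptions(precision=4,suppress=True)
t1=lambda x,y:(80+x/5-.4,135+y/5-.4); t2=lambda x,y:(190+x/3.3333-.35,150+y/3.3333-.35)
s1=lambda x,y:(200+x/5.4545-.4,90+y/5.4545-.4); s2=lambda x,y:(180+x/2.5-.3,150+y/2.5-.3)
E
python3 - <<'E'
from m import *
for n,c in dict(a=[(257,80),(285,80),(268,172),(238,172)],b=[(228,220),(250,222),(230,320),(205,315)],c=[(195,367),(218,367),(195,467),(172,462)]).items():
    P=np.array([onz('top0',t1(*p),.27) for p in c]); print(n,P.mean(0), P[:,:2].tolist())
for c,s in [((262,126),(455,125)),((228,270),(326,129)),((195,416),(194,134))]: print('tri',tri('top0',t1(*c),'side0',s1(*s)))
print('rack top near/far');
for p in [(45,120),(412,118),(47,137),(412,135)]: print(onz('top0',t2(*p),.177))
print('strip far edge top');
for p in [(70,65),(396,65)]: print(onz('top0',t2(*p),.026))
print('rack s', [tri('top0',t2(*a),'side0',s2(*b)) for a,b in [((46,130),(260,42)),((412,128),(340,180))]])
P=np.array([onz('top0',t2(*p),.03) for p in [(527,148),(717,138),(745,382),(550,398)]]);print('tray',P,P.mean(0))
for c,s in [((94,324),(148,128)),((231,339),(159,187)),((424,359),(177,279))]: print('shade',onz('top0',t2(*c),.098),onz('side0',s2(*s),.098),tri('top0',t2(*c),'side0',s2(*s)))
print('pink',onz('top0',t2(436,528),.098))
print('jar',onz('top0',(187,253),.075))
E
```

```text
a [0.6194 0.2853 0.27  ] [[0.6430407131888354, 0.2902734371161707], [0.6433954712008808, 0.27602617882630653], [0.5957231803204144, 0.2797972154163494], [0.5952971520440834, 0.29494500784024336]]
b [0.546  0.2948 0.27  ] [[0.5707204600327023, 0.2974632040072803], [0.5700381425057106, 0.2862885037777385], [0.5205712056895944, 0.2913840728317597], [0.5226419066996693, 0.3041301385312717]]
c [0.4728 0.3042 0.27  ] [[0.4966864718447388, 0.3065237776521784], [0.49709079300619213, 0.29506399620082635], [0.4477233883030426, 0.30170578194232334], [0.4497079405535555, 0.31333802274238376]]
tri (array([0.6203, 0.2856, 0.2687]), np.float64(0.0012457276723937222))
tri (array([0.5468, 0.2948, 0.2699]), np.float64(0.0024250428412091575))
tri (array([0.4732, 0.3038, 0.271 ]), np.float64(0.0016216771190373503))
rack top near/far
[0.5828 0.1177 0.177 ]
[ 0.5945 -0.1695  0.177 ]
[0.5691 0.1153 0.177 ]
[ 0.5808 -0.1698  0.177 ]
strip far edge top
[0.6721 0.122  0.026 ]
[ 0.6822 -0.1662  0.026 ]
rack s [(array([0.5774, 0.1166, 0.1742]), np.float64(0.0038882279408575765)), (array([ 0.5863, -0.1698,  0.1734]), np.float64(0.0020478488882731565))]
tray [[ 0.61   -0.282   0.03  ]
 [ 0.6254 -0.4512  0.03  ]
 [ 0.4107 -0.4721  0.03  ]
 [ 0.3924 -0.303   0.03  ]] [ 0.5096 -0.3771  0.03  ]
shade [0.4337 0.079  0.098 ] [0.4375 0.0843 0.098 ] (array([0.4349, 0.0785, 0.1016]), np.float64(0.0033642279239343366))
shade [ 0.4256 -0.0326  0.098 ] [ 0.4278 -0.034   0.098 ] (array([ 0.4268, -0.0327,  0.097 ]), np.float64(0.002301116166662567))
shade [ 0.4147 -0.1891  0.098 ] [ 0.4158 -0.1896  0.098 ] (array([ 0.4153, -0.1892,  0.0976]), np.float64(0.0011531455484179696))
pink [ 0.2798 -0.2015  0.098 ]
jar [0.4163 0.166  0.075 ]
```

>>> {"name": "apply_moves", "arguments": {"series": [[1,1,0,0.602,1],[1,1,0,0.602,1],[1,1,0,0.602,1],[1,1,0,0.602,1],[1,1,0,0.602,1],[1,1,0,0.602,1],[1,1,0,0.602,1],[1,1,0,0.602,1],[1,1,0,0.602,1],[1,1,0,0.602,1],[1,1,0,0.602,1]], "force": 40}}

```text
clock: 1.07
tool_pos: [0.3528, -0.4865, 0.2308]
eef_rot: [-3.141, -0.001, 1.572]
force: [0.5, 0.3, 0.5]
finger_gap: 0.999
```

>>> {"name": "apply_moves", "arguments": {"series": [[0.3,1,0,0,1],[0.3,1,0,0,1],[0.3,1,0,0,1],[0.3,1,0,0,1]]}}

```text
clock: 1.4
tool_pos: [0.3935, -0.3564, 0.2309]
eef_rot: [3.141, -0.006, 1.582]
force: [1.5, 1.2, -0.9]
finger_gap: 1.006
```

>>> {"name": "apply_moves", "arguments": {"series": [[0.22,1,0,0,1],[0.22,1,0,0,1],[0.22,1,0,0,1],[0.22,1,0,0,1]]}}

```text
clock: 1.73
tool_pos: [0.4182, -0.2372, 0.2313]
eef_rot: [3.141, -0.004, 1.582]
force: [0.5, 0.7, 0.2]
finger_gap: 1.0
```

>>> {"name": "apply_moves", "arguments": {"series": [[-0.02,0.38,-0.5,0,1],[-0.02,0.38,-0.5,0,1],[-0.02,0.38,-0.5,0,1],[-0.02,0.38,-0.5,0,1]]}}

```text
clock: 2.07
tool_pos: [0.4115, -0.1996, 0.1696]
eef_rot: [-3.137, -0.002, 1.572]
force: [-0.5, 0.4, 1.4]
finger_gap: 0.999
```

Run:
```python
from m import *
o=observe();print(o['tool_pos'],o['eef_rot'])
snap('wrist','w1'); print(proj('w1',[.415,-.1893,.098]))
snap('top','t1');
```

```text
[ 0.4115 -0.1996  0.1696] [-3.1374 -0.002   1.5724]
[285.399  209.8883]
```

View pics/w1.png

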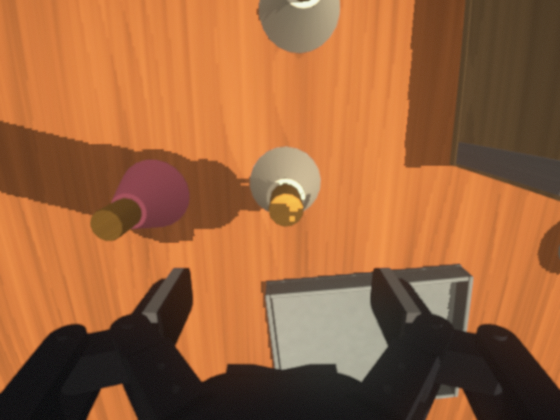

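View pics/t1.png

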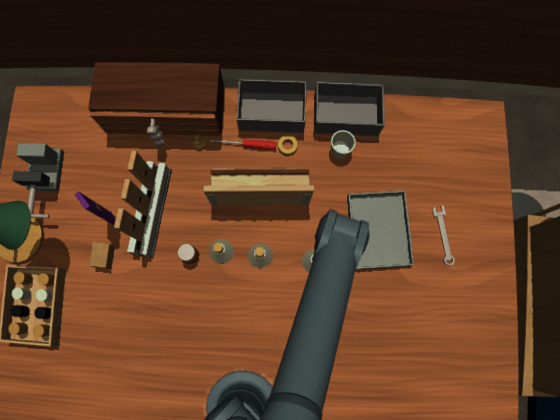

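>>> {"name": "apply_moves", "arguments": {"series": [[0,0,0,0,1],[0,0,0,0,1]]}}

```text
clock: 2.33
tool_pos: [0.4142, -0.2029, 0.1726]
eef_rot: [3.139, 0.001, 1.568]
force: [0.5, -0.1, 0.4]
finger_gap: 0.994
```

>>> {"name": "apply_moves", "arguments": {"series": [[0.02,0.09,-0.2,0,1],[0.02,0.09,-0.5,0,1],[0.02,0.09,-0.85,0,1],[0.02,0.09,-0.85,0,1],[0.02,0.09,-0.85,0,1],[0.02,0.09,-0.85,0,-1],[0.02,0.09,-0.85,0,-1],[0.02,0.09,-0.85,0,-1],[0.02,0.09,-0.85,0,-1],[0.02,0.09,-0.85,0,-1],[0.02,0.09,-0.85,0,-1],[0.02,0.09,-0.85,0,-1],[0.02,0.09,-0.85,0,-1]]}}

```text
clock: 3.42
tool_pos: [0.4164, -0.1911, 0.0708]
eef_rot: [3.14, 0.002, 1.571]
force: [-1.9, 0.3, 7.5]
finger_gap: 0.29
```

Run:
```python
from m import *
o=observe();print(o['tool_pos'],o['eef_rot'],o['finger_gap']*85)
snap('wrist','w2')
```

```text
[ 0.4164 -0.1911  0.0708] [3.14   0.0016 1.5706] 24.640770190232544
```

View pics/w2.png

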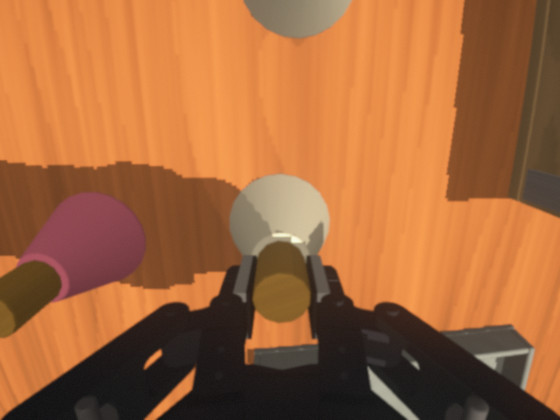

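>>> {"name": "apply_moves", "arguments": {"series": [[0,0,0.3,0,-1],[0,0,0.6,0,-1],[0.15,-0.5,0.6,0,-1],[0.15,-0.93,0.6,0,-1],[0.15,-0.93,0.6,0,-1],[0.15,-0.93,0.6,0,-1],[0.15,-0.93,0.6,0,-1]]}}

```text
clock: 4.05
tool_pos: [0.4325, -0.3044, 0.141]
eef_rot: [-3.141, 0.0, 1.566]
force: [-0.2, 0.0, -1.6]
finger_gap: 0.286
```

>>> {"name": "apply_moves", "arguments": {"series": [[0.15,-0.5,0,0,-1],[0.15,-1,0,0,-1],[0.15,-1,0,0,-1],[0.15,-1,0,0,-1],[0.15,-1,0,0,-1]]}}

```text
clock: 4.47
tool_pos: [0.4502, -0.4237, 0.1404]
eef_rot: [-3.14, -0.001, 1.567]
force: [-0.1, 1.9, -2.2]
finger_gap: 0.284
```

>>> {"name": "apply_moves", "arguments": {"series": [[0,0,-0.2,0,-1],[0,0,-0.4,0,-1],[0,0,-0.5,0,-1],[0,0,-0.53,0,-1],[0,0,-0.53,0,-1],[0,0,-0.53,0,-1]]}}

```text
clock: 4.97
tool_pos: [0.4522, -0.4205, 0.0779]
eef_rot: [3.141, -0.001, 1.573]
force: [-0.3, -0.7, -2.0]
finger_gap: 0.288
```

>>> {"name": "apply_moves", "arguments": {"series": [[0,0,-0.015,0,-1],[0,0,-0.025,0,-1],[0,0,-0.025,0,-1]]}}

```text
clock: 5.22
tool_pos: [0.4522, -0.422, 0.0755]
eef_rot: [3.14, 0.001, 1.571]
force: [-0.8, 0.5, 1.3]
finger_gap: 0.288
```

>>> {"name": "apply_moves", "arguments": {"series": [[0,0,0,0,0.3],[0,0,0,0,0.5],[0,0,0,0,0.5],[0,0,0.3,0,0.5],[0,0,0.6,0,1],[0,0,0.8,0,1],[0,0,0.8,0,1]]}}

```text
clock: 5.8
tool_pos: [0.4556, -0.4251, 0.178]
eef_rot: [3.132, 0.009, 1.571]
force: [0.7, -0.5, 0.8]
finger_gap: 1.003
```

>>> {"name": "apply_moves", "arguments": {"series": [[-0.1,1,0,0,1],[-0.1,1,0,0,1],[-0.1,1,0,0,1],[-0.1,1,0,0,1]]}}

```text
clock: 6.13
tool_pos: [0.4393, -0.2919, 0.1695]
eef_rot: [-3.138, -0.006, 1.582]
force: [0.9, 0.8, -0.2]
finger_gap: 0.999
```

>>> {"name": "apply_moves", "arguments": {"series": [[-0.1,1,0,0,1],[-0.1,1,0,0,1],[-0.1,1,0,0,1],[-0.1,1,0,0,1]]}}

```text
clock: 6.47
tool_pos: [0.4268, -0.1734, 0.1701]
eef_rot: [-3.139, -0.004, 1.582]
force: [0.1, 0.2, -0.5]
finger_gap: 1.0
```

>>> {"name": "apply_moves", "arguments": {"series": [[0,1,0,0,1],[0,1,0,0,1],[0,1,0,0,1],[0,1,0,0,1],[0,1,0,0,1]]}}

```text
clock: 6.88
tool_pos: [0.4278, -0.0599, 0.1708]
eef_rot: [3.141, 0.0, 1.577]
force: [0.4, -0.5, 0.2]
finger_gap: 1.004
```

Run:
```python
from m import *
o=observe();print(o['tool_pos'],o['eef_rot'],o['finger_gap']*85)
snap('wrist','w3');snap('top','t3');print(proj('w3',[.4262,-.033,.098]), proj('w3',[.4337,.079,.098]))
```

```text
[ 0.4278 -0.0599  0.1708] [3.1411 0.0004 1.5769] 85.34694372480584
[278.0185 186.9219] [291.0574  10.1046]
```

View pics/w3.png

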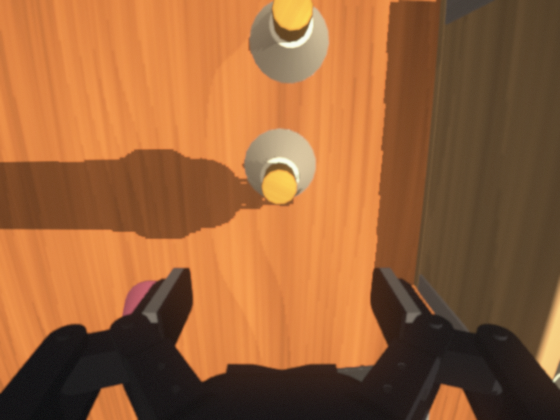

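View pics/t3.png

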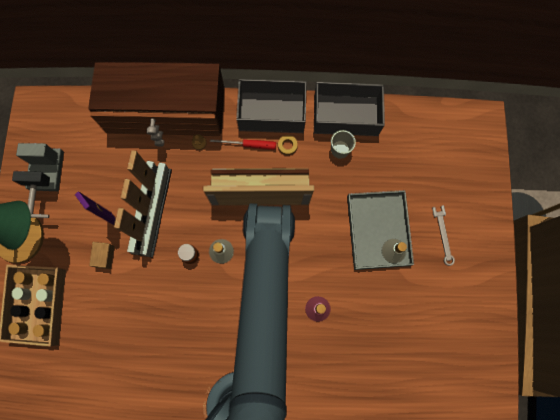

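>>> {"name": "apply_moves", "arguments": {"series": [[0,0.23,0,0,1],[0,0.23,-0.3,0,1],[0,0.23,-0.6,0,1],[0,0.23,-0.81,0,1],[0,0.23,-0.81,0,1],[0,0.23,-0.81,0,1],[0,0.23,-0.81,0,-1],[0,0.23,-0.81,0,-1],[0,0.23,-0.81,0,-1],[0,0.23,-0.81,0,-1],[0,0.23,-0.81,0,-1],[0,0.23,-0.81,0,-1],[0,0.23,-0.81,0,-1],[0,0.23,-0.81,0,-1],[0,0.23,0,0,-1],[0,0.23,0,0,-1],[0,0.23,0,0,-1],[0,0.23,0,0,-1]]}}

```text
clock: 8.48
tool_pos: [0.4312, -0.0345, 0.1747]
eef_rot: [3.132, 0.002, 1.571]
force: [-0.2, -0.9, -1.0]
finger_gap: 0.288
```

>>> {"name": "apply_moves", "arguments": {"series": [[0,-0.5,0,0,-1],[0,-1,0.1,0,-1],[0,-1,0.1,0,-1],[0,-1,0.1,0,-1]]}}

```text
clock: 8.82
tool_pos: [0.426, -0.1634, 0.1822]
eef_rot: [-3.141, 0.004, 1.559]
force: [-0.2, -0.3, -1.8]
finger_gap: 0.291
```

>>> {"name": "apply_moves", "arguments": {"series": [[0,-0.5,0,0,-1],[0.1,-1,0,0,-1],[0.2,-1,0,0,-1],[0.23,-1,0,0,-1],[0.23,-1,0,0,-1]]}}

```text
clock: 9.23
tool_pos: [0.4547, -0.2765, 0.1806]
eef_rot: [-3.14, -0.002, 1.566]
force: [-0.2, 0.9, -2.1]
finger_gap: 0.288
```

>>> {"name": "apply_moves", "arguments": {"series": [[0.3,-0.3,0,0,-1],[0.6,-0.6,0,0,-1],[1,-1,0,0,-1],[1,-1,0,0,-1],[1,-1,0,0,-1],[1,-1,0,0,-1]]}}

```text
clock: 9.73
tool_pos: [0.5753, -0.3938, 0.1793]
eef_rot: [-3.139, -0.003, 1.571]
force: [-0.6, 0.0, -2.3]
finger_gap: 0.288
```

>>> {"name": "apply_moves", "arguments": {"series": [[0,-0.13,-0.3,0,-1],[0,-0.13,-0.6,0,-1],[0,-0.13,-0.8,0,-1],[0,-0.13,-0.86,0,-1],[0,-0.13,-0.86,0,-1],[0,-0.13,-0.88,0,-1],[0,-0.13,-0.88,0,-1],[0,-0.13,-0.88,0,-1]]}}

```text
clock: 10.4
tool_pos: [0.575, -0.4083, 0.0775]
eef_rot: [-3.141, -0.001, 1.572]
force: [-0.8, 1.7, 0.9]
finger_gap: 0.291
```

>>> {"name": "apply_moves", "arguments": {"series": [[0,0,-0.01,0,-1],[0,0,-0.01,0,0.5],[0,0,-0.01,0,0.5],[0,0,-0.01,0,0.5],[0,0,0.3,0,0.5],[0,0,0.6,0,1],[0,0,0.8,0,1],[0,0,0.8,0,1]]}}

```text
clock: 11.07
tool_pos: [0.5797, -0.4125, 0.1813]
eef_rot: [3.13, 0.008, 1.57]
force: [1.3, 0.1, 1.3]
finger_gap: 1.003
```

>>> {"name": "apply_moves", "arguments": {"series": [[-1,1,0,0,1],[-1,1,0,0,1],[-1,1,0,0,1],[-1,1,0,0,1],[-1,1,0,0,1]]}}

```text
clock: 11.48
tool_pos: [0.4456, -0.2816, 0.1683]
eef_rot: [-3.127, -0.008, 1.575]
force: [-0.6, 1.5, -0.6]
finger_gap: 1.002
```

>>> {"name": "apply_moves", "arguments": {"series": [[-0.17,1,0,0,1],[-0.17,1,0,0,1],[-0.17,1,0,0,1],[-0.17,1,0,0,1]]}}

```text
clock: 11.82
tool_pos: [0.4335, -0.1613, 0.1723]
eef_rot: [-3.139, -0.003, 1.582]
force: [0.3, 0.4, 0.4]
finger_gap: 1.001
```

>>> {"name": "apply_moves", "arguments": {"series": [[0,1,0,0,1],[0,1,0,0,1],[0,1,0,0,1],[0,1,0,0,1]]}}

```text
clock: 12.15
tool_pos: [0.4351, -0.0417, 0.1734]
eef_rot: [3.14, -0.003, 1.583]
force: [-0.2, -0.3, 0.5]
finger_gap: 1.005
```

>>> {"name": "apply_moves", "arguments": {"series": [[0,0.8,0,0,1],[0,0.8,0,0,1],[0,0.8,0,0,1],[0,0.8,0,0,1],[0,0.8,0,0,1]]}}

```text
clock: 12.57
tool_pos: [0.435, 0.0465, 0.1731]
eef_rot: [3.141, 0.0, 1.574]
force: [-0.6, 0.2, 0.5]
finger_gap: 1.004
```

Run:
```python
from m import *
o=observe();print(o['tool_pos'],o['eef_rot'],o['finger_gap']*85)
snap('wrist','w4');snap('top','t4');print(proj('w4',[.4337,.079,.098]))
```

```text
[0.435  0.0465 0.1731] [3.1414 0.0002 1.5736] 85.34825370700571
[278.3905 178.4788]
```

View pics/w4.png

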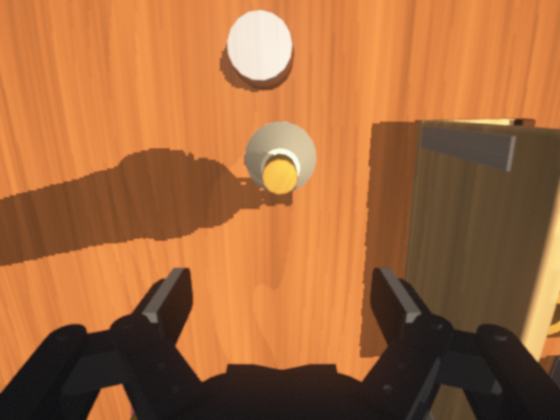

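View pics/t4.png

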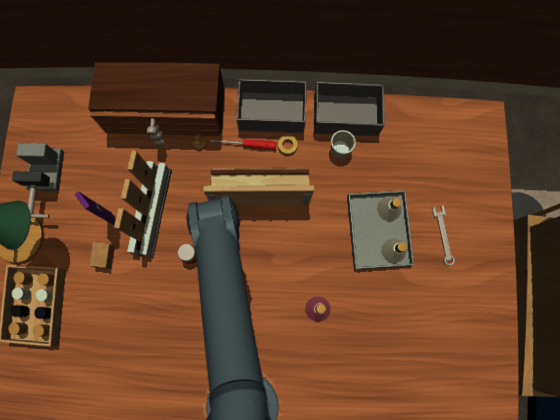

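>>> {"name": "apply_moves", "arguments": {"series": [[0,0.28,0,0,1],[0,0.28,-0.3,0,1],[0,0.28,-0.6,0,1],[0,0.28,-0.83,0,1],[0,0.28,-0.83,0,1],[0,0.28,-0.83,0,1],[0,0.28,-0.83,0,-1],[0,0.28,-0.83,0,-1],[0,0.28,-0.83,0,-1],[0,0.28,-0.83,0,-1],[0,0.28,-0.83,0,-1],[0,0.28,-0.83,0,-1],[0,0.28,-0.83,0,-1],[0,0.28,-0.83,0,-1],[0,0.28,0.1,0,-1],[0,0.28,0.1,0,-1],[0,0.28,0.1,0,-1],[0,0.28,0.1,0,-1]]}}

```text
clock: 14.17
tool_pos: [0.4396, 0.081, 0.191]
eef_rot: [3.129, -0.0, 1.571]
force: [0.5, 0.1, -1.2]
finger_gap: 0.287
```

>>> {"name": "apply_moves", "arguments": {"series": [[0,-0.5,0,0,-1],[0,-1,0,0,-1],[0,-1,0,0,-1],[0,-1,0,0,-1]]}}

```text
clock: 14.5
tool_pos: [0.4331, -0.0493, 0.1839]
eef_rot: [-3.139, 0.005, 1.559]
force: [-0.7, 0.5, -2.0]
finger_gap: 0.289
```

>>> {"name": "apply_moves", "arguments": {"series": [[0,-0.5,0,0,-1],[0,-1,0,0,-1],[0,-1,0,0,-1],[0,-1,0,0,-1]]}}

```text
clock: 14.83
tool_pos: [0.4329, -0.1694, 0.1841]
eef_rot: [-3.14, 0.004, 1.558]
force: [-0.1, -0.6, -2.1]
finger_gap: 0.285
```

>>> {"name": "apply_moves", "arguments": {"series": [[0,-0.5,0,0,-1],[0.1,-1,0,0,-1],[0.2,-1,0,0,-1],[0.2,-1,0,0,-1],[0.2,-1,0,0,-1]]}}

```text
clock: 15.25
tool_pos: [0.4583, -0.2826, 0.1836]
eef_rot: [-3.14, -0.001, 1.566]
force: [-0.1, 2.0, -2.2]
finger_gap: 0.29
```

>>> {"name": "apply_moves", "arguments": {"series": [[0.2,-0.2,0,0,-1],[0.4,-0.5,0,0,-1],[0.4,-0.5,0,0,-1],[0.4,-0.5,0,0,-1],[0.4,-0.5,0,0,-1]]}}

```text
clock: 15.67
tool_pos: [0.5064, -0.3382, 0.1839]
eef_rot: [-3.14, -0.003, 1.572]
force: [-0.7, 0.1, -1.8]
finger_gap: 0.288
```

>>> {"name": "apply_moves", "arguments": {"series": [[0,0,-0.3,0,-1],[0,0,-0.6,0,-1],[0,0,-0.85,0,-1],[0,0,-0.88,0,-1],[0,0,-0.9,0,-1],[0,0,-0.9,0,-1],[0,0,-0.9,0,-1]]}}

```text
clock: 16.25
tool_pos: [0.5071, -0.3389, 0.0776]
eef_rot: [3.141, -0.0, 1.572]
force: [-0.2, 0.0, -2.1]
finger_gap: 0.286
```

>>> {"name": "apply_moves", "arguments": {"series": [[0,0,-0.01,0,-1],[0,0,-0.02,0,-1],[0,0,-0.02,0,-1],[0,0,-0.02,0,0.5],[0,0,-0.02,0,0.5],[0,0,-0.02,0,0.5],[0,0,0.3,0,0.5],[0,0,0.6,0,0.36],[0,0,0.9,0,0.36],[0,0,0.9,0,0.36]]}}

```text
clock: 17.08
tool_pos: [0.512, -0.3432, 0.1938]
eef_rot: [3.128, 0.008, 1.571]
force: [0.9, -0.2, 0.2]
finger_gap: 0.682
```

>>> {"name": "apply_moves", "arguments": {"series": [[0,1,1,-0.06,0.36],[0,1,1,-0.06,0.36],[0,1,1,-0.06,0.36],[0,1,1,-0.06,0.36],[0,1,1,-0.06,0.36]]}}

```text
clock: 17.5
tool_pos: [0.5117, -0.2131, 0.3121]
eef_rot: [3.13, 0.0, 1.461]
force: [1.4, 1.1, 1.0]
finger_gap: 0.679
```

Run:
```python
from m import *
o=observe();print(o['tool_pos'],o['eef_rot'],o['finger_gap']*85)
snap('side','s5');snap('top','t5')
```

```text
[ 0.5117 -0.2131  0.3121] [3.1298 0.     1.4611] 57.75644674897695
```

View pics/s5.png

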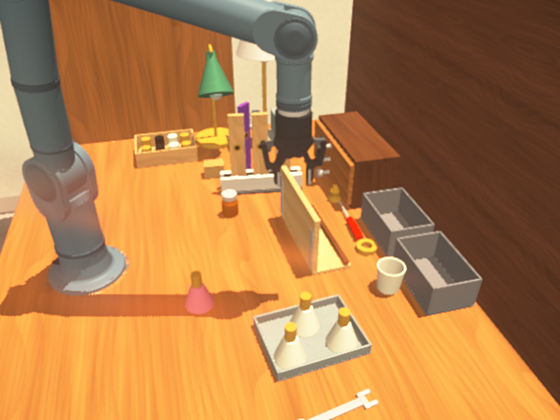

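View pics/t5.png

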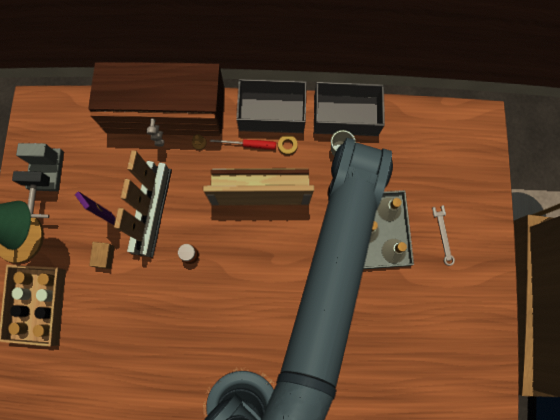

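>>> {"name": "apply_moves", "arguments": {"series": [[0,1,0.25,0,0.36],[0,1,0.25,0,0.36],[0,1,0.25,0,0.36],[0,1,0.25,0,0.36]]}}

```text
clock: 17.93
tool_pos: [0.5077, -0.0912, 0.3359]
eef_rot: [3.14, -0.004, 1.463]
force: [1.3, 1.5, 0.8]
finger_gap: 0.68
```

>>> {"name": "apply_moves", "arguments": {"series": [[0,1,0,0,0.36],[0,1,0,0,0.36],[0,1,0,0,0.36],[0,1,0,0,0.36]]}}

```text
clock: 18.27
tool_pos: [0.5057, 0.0283, 0.3338]
eef_rot: [-3.139, -0.005, 1.463]
force: [0.6, 1.9, 0.2]
finger_gap: 0.679
```

>>> {"name": "apply_moves", "arguments": {"series": [[0.94,1,0,0,0.36],[0.94,1,0,0,0.36],[0.94,1,0,0,0.36],[0.94,1,0,0,0.36],[0.94,1,0,0,0.36]]}}

```text
clock: 18.68
tool_pos: [0.6218, 0.1451, 0.3297]
eef_rot: [-3.136, -0.006, 1.457]
force: [-0.8, 0.3, 0.4]
finger_gap: 0.68
```

>>> {"name": "apply_moves", "arguments": {"series": [[0,1,0,0,0.36],[0,1,0,0,0.36],[0,1,0,0,0.36],[0,1,0,0,0.36],[0,1,0,0,0.36],[0,1,0,0,0.36]]}}

```text
clock: 19.18
tool_pos: [0.6201, 0.2575, 0.3328]
eef_rot: [-3.14, 0.003, 1.45]
force: [0.2, -1.2, -0.9]
finger_gap: 0.679
```

Run:
```python
from m import *
o=observe();print(o['tool_pos'],o['eef_rot'],o['finger_gap']*85)
snap('wrist','w6');
for p in [[.6198,.2854,.27],[.5464,.2948,.27],[.473,.304,.27]]:print(proj('w6',p))
```

```text
[0.6201 0.2575 0.3328] [-3.1396  0.0029  1.4497] 57.730410309617525
[274.8637 189.1184]
[166.7693 188.4704]
[ 63.2988 188.4227]
```

View pics/w6.png

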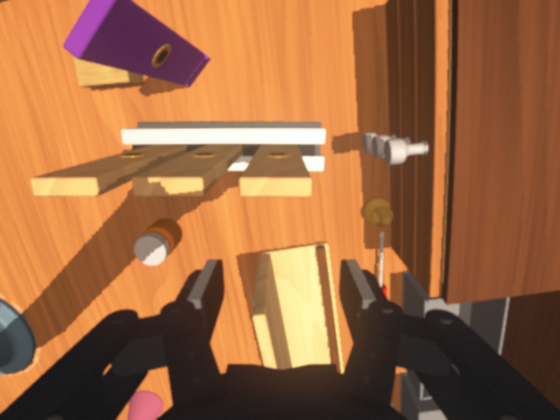

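>>> {"name": "apply_moves", "arguments": {"series": [[0.01,0.21,0,0,0.36],[0.01,0.21,-0.2,0,0.36],[0.01,0.21,-0.35,0,0.36],[0.01,0.21,-0.5,0,0.36],[0.01,0.21,-0.65,0,0.36],[0.01,0.21,-0.81,0,0.36],[0.01,0.21,-0.81,0,0.36],[0.01,0.21,-0.81,0,0.36]]}}

```text
clock: 19.9
tool_pos: [0.6211, 0.2811, 0.236]
eef_rot: [-3.139, 0.003, 1.447]
force: [0.4, -0.3, 0.5]
finger_gap: 0.682
```

>>> {"name": "apply_moves", "arguments": {"series": [[0,0,0,0,-1],[0,0,0,0,-1],[0,0,0,0,-1],[0,0,0,0,-1],[0,0,0,0,-1],[0,0,0,0,-1]], "force": 80}}

```text
clock: 20.4
tool_pos: [0.6213, 0.2846, 0.2386]
eef_rot: [3.14, 0.0, 1.451]
force: [0.5, -0.3, 0.4]
finger_gap: 0.574
```

Run:
```python
from m import *
o=observe();print(o['tool_pos'],o['eef_rot'],o['finger_gap']*85,o['force'])
snap('wrist','w7');
```

```text
[0.6213 0.2846 0.2386] [3.14   0.0001 1.4505] 48.79304364561719 [ 0.4696 -0.334   0.3864]
```

View pics/w7.png

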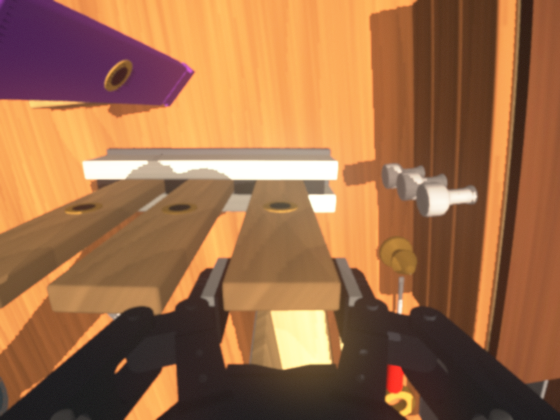

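>>> {"name": "apply_moves", "arguments": {"series": [[0,0,0.04,0,-1],[0,0,0.08,0,-1],[0,0,0.12,0,-1],[0,0,0.16,0,-1],[0,0,0.2,0,-1],[0,0,0.25,0,-1],[0,0,0.3,0,-1],[0,0,0.4,0,-1],[0,0,0.5,0,-1],[0,0,0.7,0,-1],[0,0,0.9,0,-1],[0,0,1,0,-1],[0,0,1,0,-1],[0,0,1,0,-1]]}}

```text
clock: 21.62
tool_pos: [0.6207, 0.2859, 0.3593]
eef_rot: [3.14, -0.002, 1.452]
force: [0.4, -0.2, -2.6]
finger_gap: 0.57
```

>>> {"name": "apply_moves", "arguments": {"series": [[0,0,0.3,0,-1],[0,0,0.6,0,-1],[0,0,0.85,0,-1],[0,0,0.85,0,-1],[0,0,0.85,0,-1]]}}

```text
clock: 22.03
tool_pos: [0.6207, 0.2857, 0.4608]
eef_rot: [3.14, -0.002, 1.451]
force: [0.3, 0.0, -1.7]
finger_gap: 0.567
```

Run:
```python
from m import *
o=observe();print(o['tool_pos'],o['eef_rot'],o['finger_gap']*85,o['force'],o['qpos'])
snap('wrist','w8');snap('side','s8')
```

```text
[0.6207 0.2857 0.4608] [ 3.1403 -0.0018  1.4515] 48.154347955024214 [ 0.3256  0.0223 -1.7491] [-0.0339  0.4469 -0.7156  1.1282  0.2884  1.6602 -0.7909]
```

View pics/w8.png

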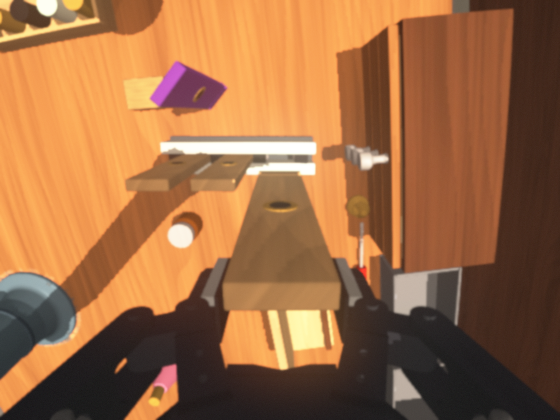

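View pics/s8.png

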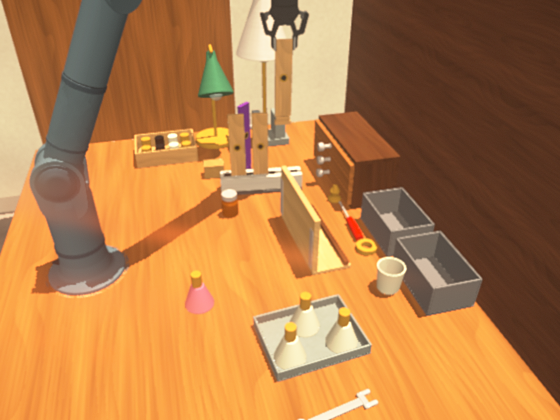

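>>> {"name": "apply_moves", "arguments": {"series": [[0.1,-0.3,0,-0.1,-1],[0.2,-0.6,0,-0.2,-1],[0.29,-1,0,-0.35,-1],[0.29,-1,0,-0.35,-1],[0.29,-1,0,-0.35,-1],[0.29,-1,0,-0.35,-1],[0.29,-1,0,-0.35,-1],[0.29,-1,0,-0.35,-1]]}}

```text
clock: 22.8
tool_pos: [0.6549, 0.1644, 0.4571]
eef_rot: [-3.14, 0.004, 0.753]
force: [0.5, 0.8, -0.9]
finger_gap: 0.571
```

>>> {"name": "apply_moves", "arguments": {"series": [[0,-0.3,0,-0.1,-1],[0,-0.6,0,-0.2,-1],[0,-1,0,-0.356,-1],[0,-1,0,-0.356,-1],[0,-1,0,-0.356,-1],[0,-1,0,-0.356,-1],[0,-1,0,-0.356,-1],[0,-1,0,-0.356,-1]]}}

```text
clock: 23.47
tool_pos: [0.6552, 0.0454, 0.4588]
eef_rot: [3.142, 0.002, 0.043]
force: [0.2, -0.1, -0.8]
finger_gap: 0.57
```

>>> {"name": "apply_moves", "arguments": {"series": [[0,-0.3,0,0,-1],[0,-0.6,0,0,-1],[0,-1,0,0,-1],[0,-1,0,0,-1],[0,-1,0,0,-1]]}}

```text
clock: 23.88
tool_pos: [0.6552, -0.082, 0.4587]
eef_rot: [3.138, 0.002, 0.032]
force: [0.0, -0.4, -1.1]
finger_gap: 0.568
```

>>> {"name": "apply_moves", "arguments": {"series": [[0,-0.2,0,0,-1],[0,-0.4,0,0,-1],[0,-0.4,0,0,-1],[0,-0.4,0,0,-1],[0,-0.4,0,0,-1],[0,-0.4,0,0,-1]]}}

```text
clock: 24.38
tool_pos: [0.6557, -0.1204, 0.4598]
eef_rot: [-3.14, -0.0, 0.043]
force: [-0.3, 1.0, -0.7]
finger_gap: 0.569
```

Run:
```python
from m import *
o=observe();print(o['tool_pos'],o['eef_rot'],o['finger_gap']*85,o['force'],o['qpos'])
snap('wrist','w9');snap('side','s9');snap('top','t9')
```

```text
[ 0.6557 -0.1204  0.4598] [-3.1399 -0.      0.0434] 48.35165474884062 [-0.291   1.0455 -0.6953] [ 0.3729  0.3537 -0.3614  1.1898  0.1213  1.619  -1.4894]
```

View pics/w9.png

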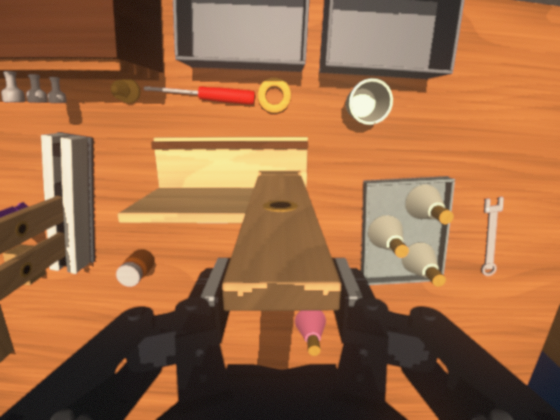

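View pics/s9.png

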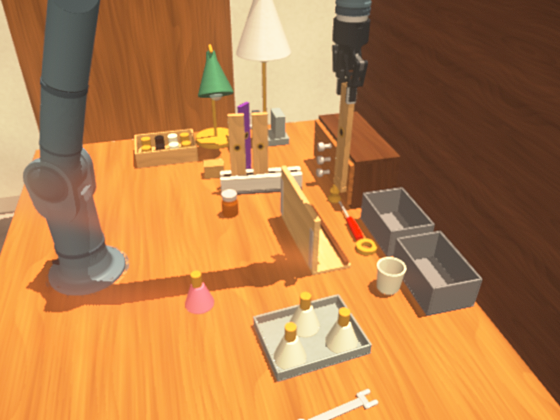

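View pics/t9.png

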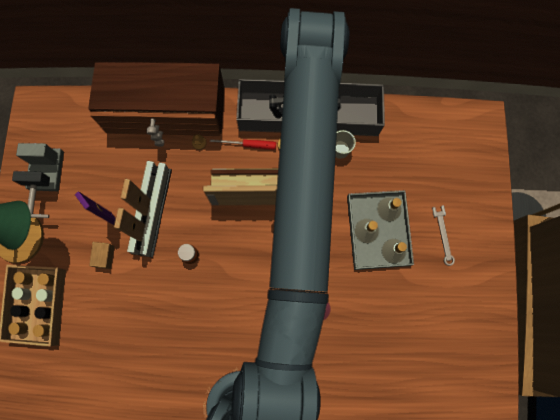

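>>> {"name": "apply_moves", "arguments": {"series": [[0,0,-0.3,0,-1],[0,0,-0.6,0,-1],[0,0,-0.9,0,-1],[0,0,-0.9,0,-1],[0,0,-0.9,0,-1]]}}

```text
clock: 24.95
tool_pos: [0.6534, -0.1225, 0.3485]
eef_rot: [-3.14, 0.008, 0.04]
force: [0.0, -0.5, 0.4]
finger_gap: 0.567
```

```bash
cat >> m.py <<'E'
def rk(x,y,z,o=(.6434,-.0235),a=.037):
    c,s=np.cos(a),np.sin(a); return [o[0]+c*x-s*y,o[1]+s*x+c*y,z]
E
python3 - <<'E'
from m import *
for P in [(.02,.145,.026),(.02,-.145,.026),(.034,.145,.026),(.034,-.145,.026),(-.055,.145,.177),(-.071,.145,.177)]: print(P,proj('w9',rk(*P)),proj('side0' if 0 else 's9',rk(*P)))
crop('w9',110,130,320,230,'cw9');crop('s9',270,160,360,290,'cs9')
snap('side','s10');snap('wrist','w10');crop('s10',270,100,390,290,'cs10')
E
```

```text
(0.02, 0.145, 0.026) [150.8908 149.8329] [307.277  204.4748]
(0.02, -0.145, 0.026) [307.5339 150.4865] [342.887  261.8899]
(0.034, 0.145, 0.026) [150.0619 142.1764] [311.5004 203.7871]
(0.034, -0.145, 0.026) [307.7753 142.7583] [347.7491 260.9339]
(-0.055, 0.145, 0.177) [115.8692 213.7568] [284.7011 165.159 ]
(-0.071, 0.145, 0.177) [117.524  224.0124] [279.4386 165.9026]
cw9 scale 3.8095238095238093
cs9 scale 4.615384615384615
cs10 scale 3.1578947368421053
```

View pics/cw9.png

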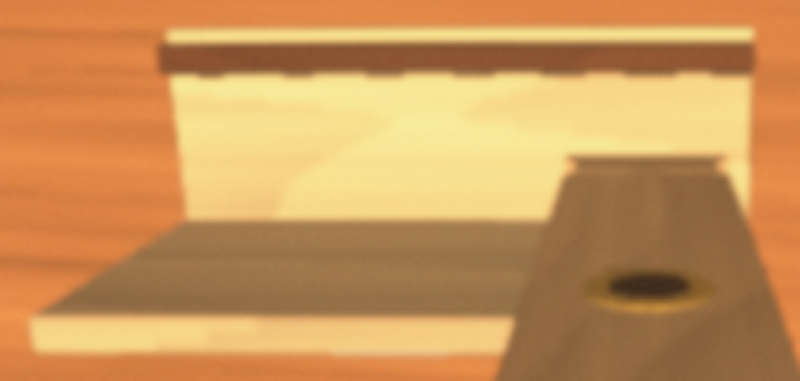

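View pics/cs10.png

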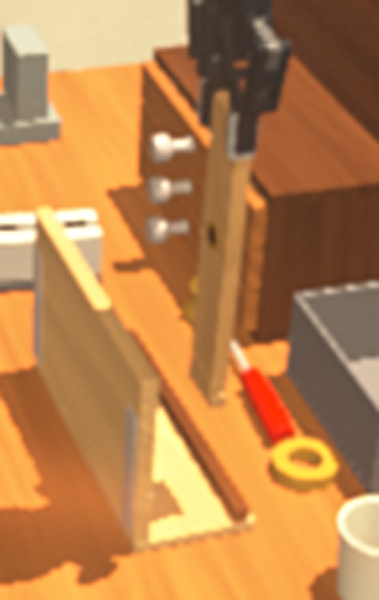

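View pics/w10.png

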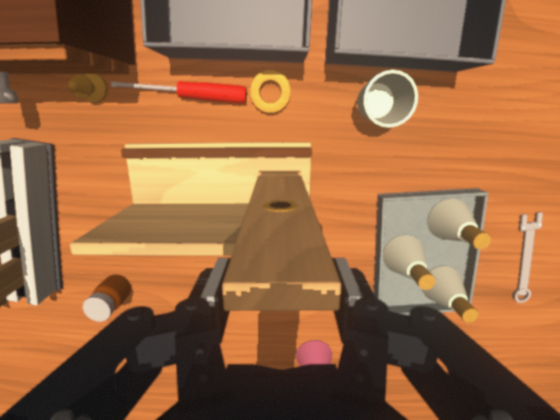

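>>> {"name": "apply_moves", "arguments": {"series": [[0,0,-0.3,0,-1],[0,0,-0.6,0,-1],[0,0,-0.8,0,-1],[0,0,-0.88,0,-1],[0,0,-0.88,0,-1],[0,0,-0.88,0,-1]]}}

```text
clock: 25.55
tool_pos: [0.6567, -0.1233, 0.2488]
eef_rot: [3.141, -0.002, 0.039]
force: [-2.8, -0.2, -0.5]
finger_gap: 0.57
```

>>> {"name": "apply_moves", "arguments": {"series": [[0,0,-0.02,0,-1],[0,0,-0.03,0,-1],[0,0,-0.03,0,-1]]}}

```text
clock: 25.8
tool_pos: [0.6563, -0.1233, 0.2441]
eef_rot: [3.141, -0.002, 0.039]
force: [-1.7, 0.2, -0.1]
finger_gap: 0.569
```

Run:
```python
from m import *
o=observe();print(o['tool_pos'],o['eef_rot'],o['finger_gap']*85,o['force'])
snap('side','s11');snap('wrist','w11');crop('s11',270,100,390,290,'cs11')
```

```text
[ 0.6563 -0.1233  0.2441] [ 3.141  -0.0022  0.0387] 48.393509624996916 [-1.7179  0.245  -0.1135]
cs11 scale 3.1578947368421053
```

View pics/cs11.png

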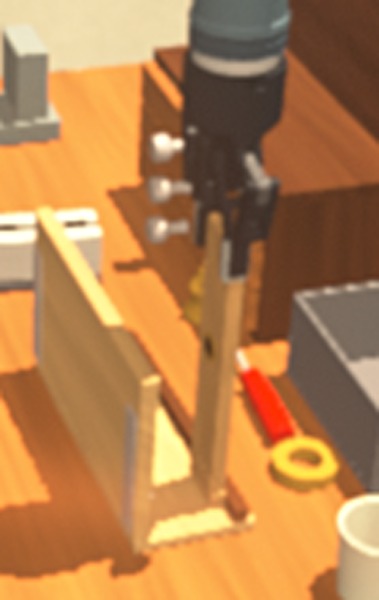

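View pics/w11.png

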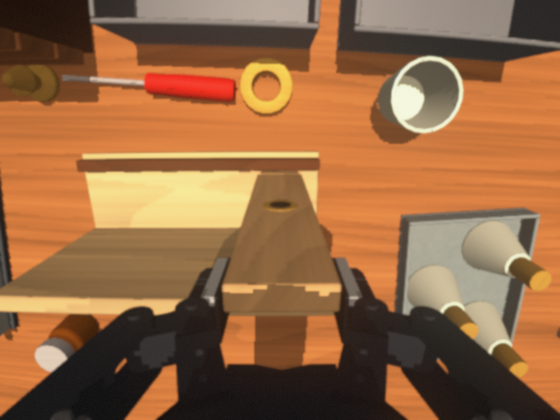

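>>> {"name": "apply_moves", "arguments": {"series": [[0,0,-0.02,0,-1],[0,0,-0.03,0,-1],[0,0,-0.03,0,-1],[0,0,-0.03,0,-1]]}}

```text
clock: 26.23
tool_pos: [0.6562, -0.1231, 0.2399]
eef_rot: [3.141, -0.002, 0.039]
force: [-0.3, 0.3, 2.3]
finger_gap: 0.571
```

>>> {"name": "apply_moves", "arguments": {"series": [[0,0,-0.01,0,-1],[0,0,-0.02,0,-1],[0,0,-0.02,0,-1],[0,0,-0.02,0,-1]]}}

```text
clock: 26.57
tool_pos: [0.657, -0.123, 0.2398]
eef_rot: [3.141, -0.004, 0.039]
force: [-1.8, 0.8, 8.5]
finger_gap: 0.568
```

>>> {"name": "apply_moves", "arguments": {"series": [[0,0,0,0,-1],[0,0,0,0,-1],[-0.1,-0.003,0,0,-1],[-0.18,-0.007,0,0,-1],[-0.27,-0.01,-0.01,0,-1],[-0.36,-0.013,-0.02,0,-1],[-0.45,-0.017,-0.037,0,-1],[-0.53,-0.02,-0.055,0,-1],[-0.53,-0.02,-0.055,0,-1],[-0.53,-0.02,-0.055,0,-1]], "force": 25}}

```text
clock: 27.4
tool_pos: [0.5954, -0.125, 0.2349]
eef_rot: [3.141, -0.011, 0.039]
force: [-0.6, 1.0, 12.0]
finger_gap: 0.57
```

Run:
```python
from m import *
o=observe();print(o['tool_pos'],o['eef_rot'],o['finger_gap']*85,o['force'])
snap('side','s12');snap('wrist','w12');crop('s12',270,100,390,290,'cs12')
```

```text
[ 0.5954 -0.125   0.2349] [ 3.1405 -0.0109  0.0391] 48.462639438253056 [-0.5554  1.0018 11.9571]
cs12 scale 3.1578947368421053
```

View pics/cs12.png

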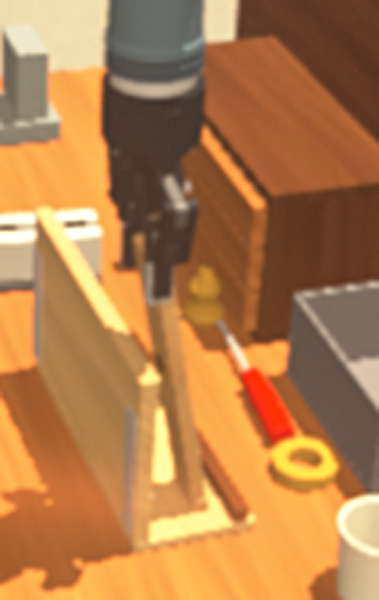

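View pics/w12.png

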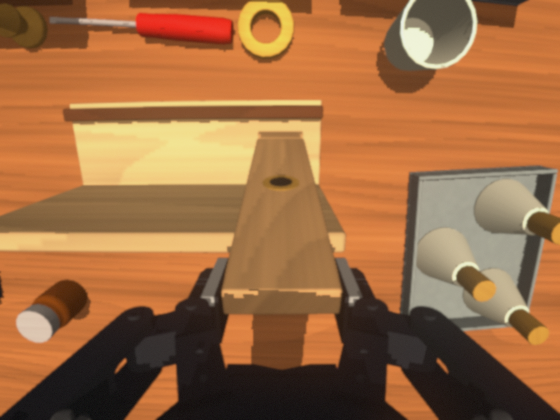

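```bash
cat >> m.py <<'E'
def tork(P,o=(.6434,-.0235),a=.037):
    c,s=np.cos(a),np.sin(a); d=np.array(P[:2])-o; return np.array([c*d[0]+s*d[1],-s*d[0]+c*d[1],P[2]])
E
python3 - <<'E'
from m import *
for f,p,z in [('w12',(280,131),.0155),('w12',(280,122),.026),('w12',(280,107),.026),('w11',(280,173),.018),('w11',(280,170),.026)]: print(f,tork(onz(f,p,z)))
crop('w12',200,90,360,210,'cw12')
E
```

```text
w12 [ 0.0087 -0.0985  0.0155]
w12 [ 0.0188 -0.0985  0.026 ]
w12 [ 0.0346 -0.0984  0.026 ]
w11 [ 0.0181 -0.099   0.018 ]
w11 [ 0.0232 -0.099   0.026 ]
cw12 scale 5.0
```

View pics/cw12.png

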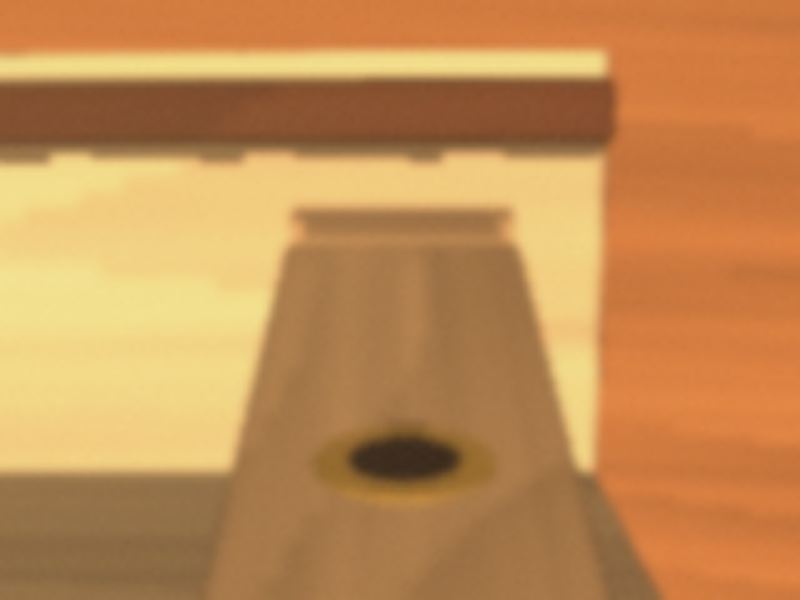

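>>> {"name": "apply_moves", "arguments": {"series": [[0,0,0.03,0,-1],[0,0,0.05,0,-1],[0.06,0.002,0.05,0,-1],[0.1,0.004,0.05,0,-1],[0.1,0.004,0.05,0,-1],[0.1,0.004,0.03,0,-1],[0.1,0.004,0.02,0,-1],[0.1,0.004,0.02,0,-1]], "force": 50}}

```text
clock: 28.17
tool_pos: [0.6045, -0.1249, 0.2372]
eef_rot: [3.141, -0.001, 0.039]
force: [-5.4, 0.3, 18.8]
finger_gap: 0.57
```

Run:
```python
from m import *
o=observe();print(o['tool_pos'],o['eef_rot'],o['force'])
snap('wrist','w13');crop('w13',200,90,360,210,'cw13')
```

```text
[ 0.6045 -0.1249  0.2372] [ 3.1408 -0.0005  0.0387] [-5.3911  0.2841 18.7628]
cw13 scale 5.0
```

View pics/cw13.png

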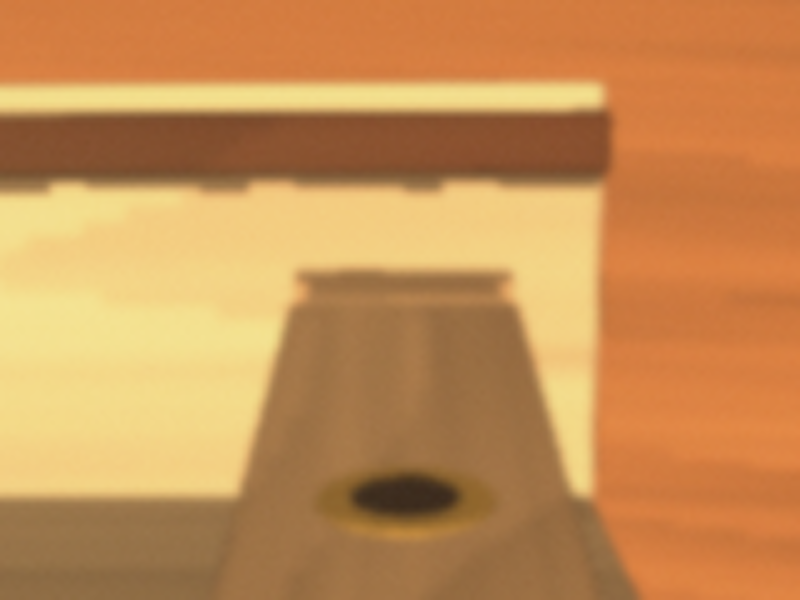

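>>> {"name": "apply_moves", "arguments": {"series": [[0,0,0.06,0,-1],[0,0,0.12,0,-1],[0,0,0.12,0,-1],[0.1,0.004,0.12,0,-1],[0.12,0.004,0.12,0,-1],[0.12,0.004,0.12,0,-1]], "force": 70}}

```text
clock: 28.72
tool_pos: [0.6183, -0.1243, 0.2454]
eef_rot: [-3.141, 0.002, 0.039]
force: [-0.3, -0.1, -1.7]
finger_gap: 0.567
```

Run:
```python
from m import *
o=observe();print(o['tool_pos'],o['eef_rot'],o['force'])
snap('wrist','w14');crop('w14',200,90,360,210,'cw14');snap('side','s14');crop('s14',270,100,390,290,'cs14')
```

```text
[ 0.6183 -0.1243  0.2454] [-3.1406  0.0017  0.0392] [-0.2615 -0.0744 -1.657 ]
cw14 scale 5.0
cs14 scale 3.1578947368421053
```

View pics/cw14.png

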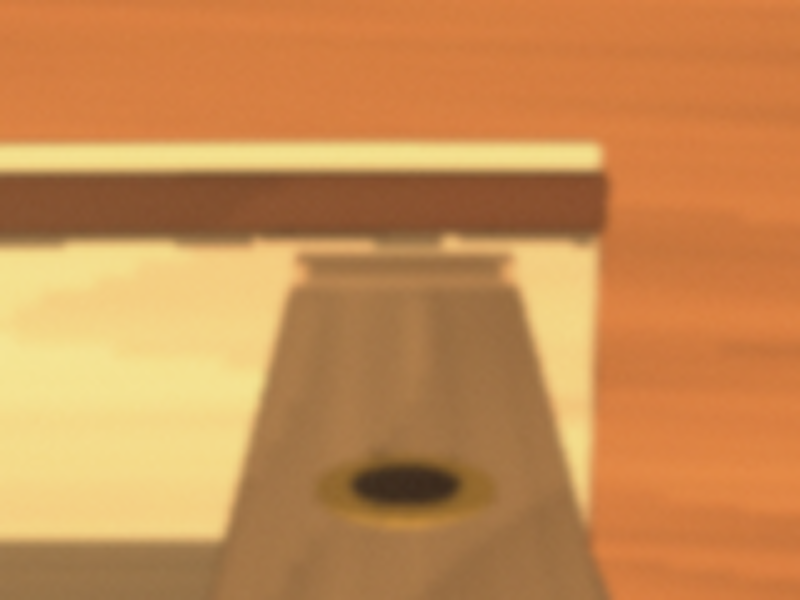

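View pics/cs14.png

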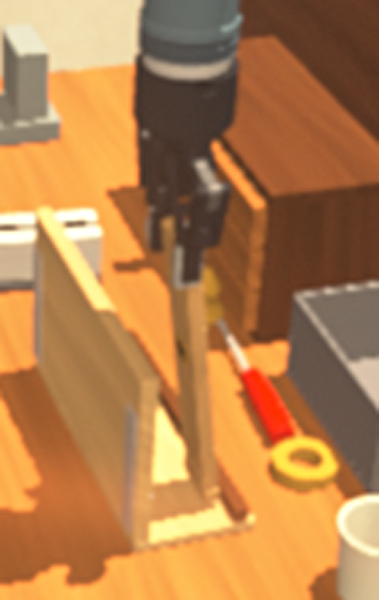

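>>> {"name": "apply_moves", "arguments": {"series": [[0.03,0,-0.03,0,-1],[0.03,0,-0.05,0,-1],[0.03,0,-0.06,0,-1],[0.03,0,-0.06,0,-1]], "force": 70}}

```text
clock: 29.15
tool_pos: [0.6213, -0.1246, 0.2388]
eef_rot: [-3.141, 0.001, 0.039]
force: [0.0, -0.1, -0.9]
finger_gap: 0.573
```

>>> {"name": "apply_moves", "arguments": {"series": [[0,0,-0.02,0,-1],[0,0,-0.02,0,-1],[0,0,-0.02,0,-1],[0,0,-0.02,0,-1]], "force": 20}}

```text
clock: 29.48
tool_pos: [0.6219, -0.1246, 0.2373]
eef_rot: [3.142, -0.0, 0.039]
force: [-0.4, 1.2, -1.0]
finger_gap: 0.568
```

>>> {"name": "apply_moves", "arguments": {"series": [[0,0,-0.01,0,-1],[0,0,-0.02,0,-1],[0,0,-0.03,0,-1],[0,0,-0.03,0,-1]], "force": 20}}

```text
clock: 29.82
tool_pos: [0.623, -0.1245, 0.237]
eef_rot: [3.141, -0.003, 0.039]
force: [-1.4, 0.5, 8.9]
finger_gap: 0.573
```

>>> {"name": "apply_moves", "arguments": {"series": [[-0.07,-0.003,-0.01,0,-1],[-0.14,-0.005,-0.02,0,-1],[-0.21,-0.007,-0.035,0,-1],[-0.28,-0.01,-0.051,0,-1],[-0.28,-0.01,-0.051,0,-1],[-0.28,-0.01,-0.051,0,-1]], "force": 20}}

```text
clock: 30.32
tool_pos: [0.5905, -0.1255, 0.2306]
eef_rot: [3.141, -0.007, 0.039]
force: [0.4, 0.8, 7.1]
finger_gap: 0.569
```

Run:
```python
from m import *
o=observe();print(o['tool_pos'],o['eef_rot'],o['force'])
snap('wrist','w15');crop('w15',200,90,360,210,'cw15');snap('side','s15');crop('s15',270,100,390,290,'cs15')
```

```text
[ 0.5905 -0.1255  0.2306] [ 3.1409 -0.007   0.0389] [0.4377 0.8314 7.0792]
cw15 scale 5.0
cs15 scale 3.1578947368421053
```

View pics/cw15.png

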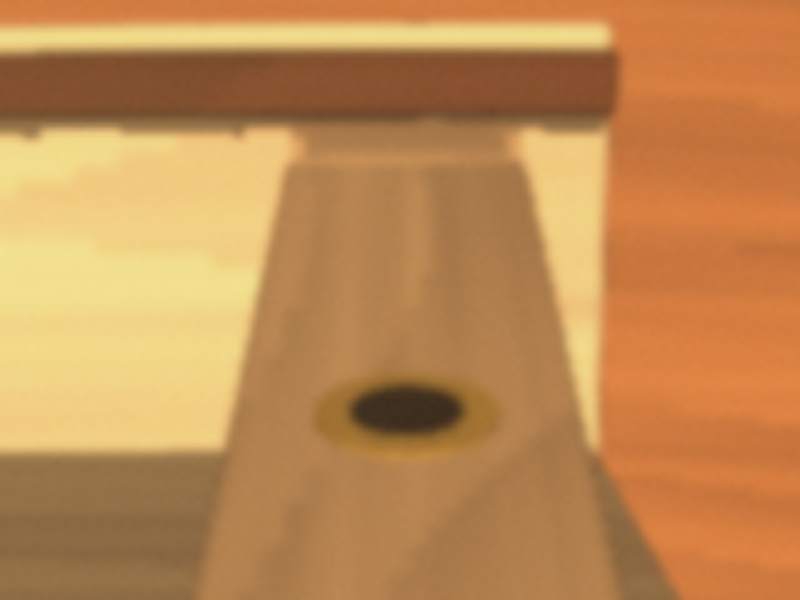

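View pics/cs15.png

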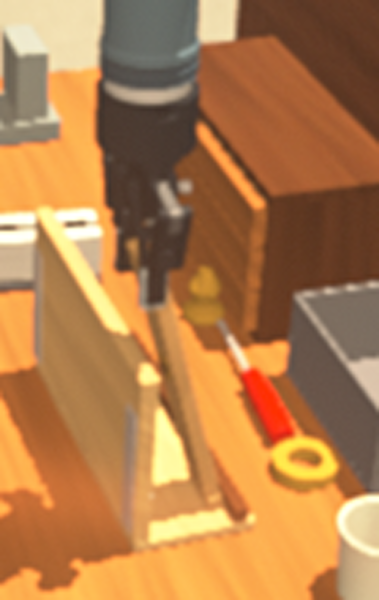

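>>> {"name": "apply_moves", "arguments": {"series": [[-0.06,-0.002,-0.015,0,-1],[-0.12,-0.004,-0.034,0,-1],[-0.13,-0.004,-0.036,0,-1],[-0.13,-0.004,-0.036,0,-1]], "force": 20}}

```text
clock: 30.75
tool_pos: [0.5757, -0.1259, 0.2262]
eef_rot: [3.141, -0.009, 0.039]
force: [0.6, 0.2, 4.8]
finger_gap: 0.573
```

Run:
```python
from m import *
o=observe();print(o['tool_pos'],o['eef_rot'],o['force'])
snap('side','s16');crop('s16',270,100,390,290,'cs16')
```

```text
[ 0.5757 -0.1259  0.2262] [ 3.1408 -0.0087  0.0391] [0.6449 0.1682 4.7776]
cs16 scale 3.1578947368421053
```

View pics/cs16.png

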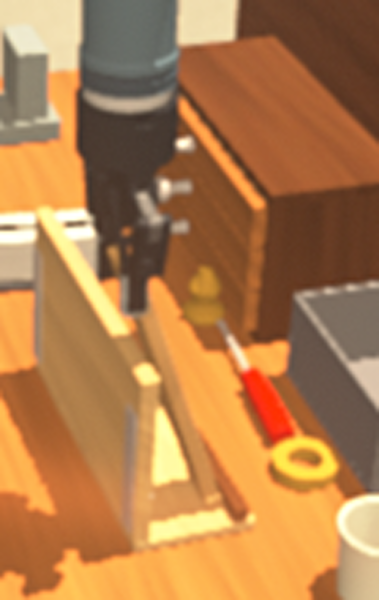

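>>> {"name": "apply_moves", "arguments": {"series": [[-0.03,-0.001,-0.008,0,-1],[-0.05,-0.002,-0.015,0,-1],[-0.05,-0.002,-0.015,0,-1]]}}

```text
clock: 31.05
tool_pos: [0.5703, -0.1261, 0.2243]
eef_rot: [3.141, -0.01, 0.039]
force: [2.6, 0.8, 6.0]
finger_gap: 0.567
```

>>> {"name": "apply_moves", "arguments": {"series": [[0,0,0,0,0.2],[0,0,0,0,0.36],[0,0,0,0,0.4],[0,0,0,0,0.4],[0,0,0.2,0,0.4],[0,0,0.4,0,0.4],[0,0,0.7,0,0.4],[0,0,1,0,0.4],[0,0,1,0,0.4],[0,0,1,0,0.4]]}}

```text
clock: 31.88
tool_pos: [0.5679, -0.1267, 0.3441]
eef_rot: [3.14, -0.005, 0.039]
force: [-0.0, 0.1, 0.4]
finger_gap: 0.697
```

Run:
```python
from m import *
o=observe();print(o['tool_pos'],o['eef_rot'],o['force'])
snap('side','s17');crop('s17',240,100,390,290,'cs17');snap('wrist','w17');snap('top','t17')
```

```text
[ 0.5679 -0.1267  0.3441] [ 3.1402 -0.0045  0.0386] [-0.0366  0.1152  0.3988]
cs17 scale 3.1578947368421053
```

View pics/cs17.png

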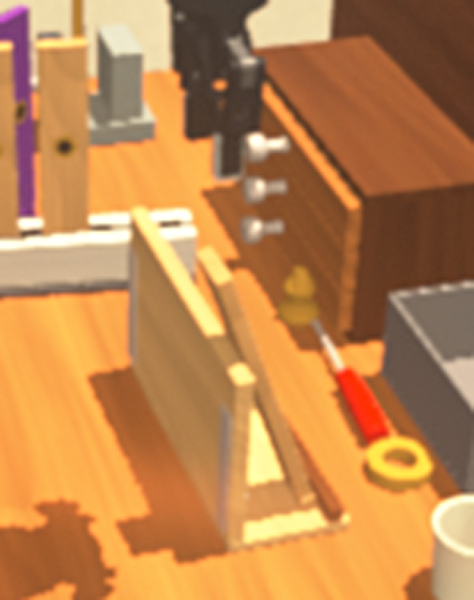

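View pics/w17.png

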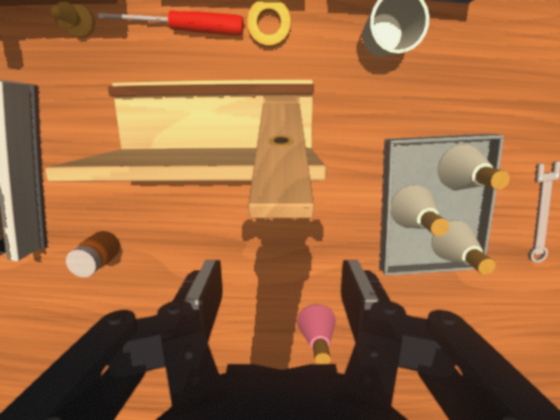

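View pics/t17.png

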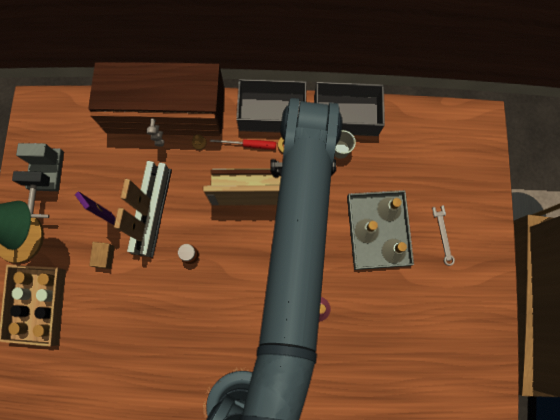

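>>> {"name": "apply_moves", "arguments": {"series": [[0,1,0,0.35,0.36],[0,1,0,0.35,0.36],[0,1,0,0.35,0.36],[0,1,0,0.35,0.36],[0,1,0,0.35,0.36],[0,1,0,0.35,0.36],[0,1,0,0.35,0.36]]}}

```text
clock: 32.62
tool_pos: [0.5654, -0.0064, 0.339]
eef_rot: [-3.138, 0.003, 0.741]
force: [-0.1, -1.5, 0.2]
finger_gap: 0.682
```

>>> {"name": "apply_moves", "arguments": {"series": [[-0.16,1,0,0.355,0.36],[-0.16,1,0,0.355,0.36],[-0.16,1,0,0.355,0.36],[-0.16,1,0,0.355,0.36],[-0.16,1,0,0.355,0.36],[-0.16,1,0,0.355,0.36],[-0.16,1,0,0.355,0.36]]}}

```text
clock: 33.2
tool_pos: [0.5467, 0.1132, 0.3398]
eef_rot: [-3.139, 0.001, 1.449]
force: [-0.8, 0.3, -0.9]
finger_gap: 0.678
```

>>> {"name": "apply_moves", "arguments": {"series": [[0,1,0,0,0.36],[0,1,0,0,0.36],[0,1,0,0,0.36],[0,1,0,0,0.36],[0,1,0,0,0.36],[0,1,0,0,0.36]]}}

```text
clock: 33.7
tool_pos: [0.5474, 0.2325, 0.3404]
eef_rot: [-3.14, 0.002, 1.446]
force: [0.7, -0.8, 0.3]
finger_gap: 0.678
```

Run:
```python
from m import *
o=observe();print(o['tool_pos'],o['eef_rot'],o['finger_gap']*85)
snap('wrist','w18')
for p in [[.5471,.2962,.27],[.473,.304,.27]]:print(proj('w18',p))
```

```text
[0.5474 0.2325 0.3404] [-3.1402  0.0017  1.4463] 57.67168545234967
[267.9176 135.1318]
[158.0412 137.8473]
```

View pics/w18.png

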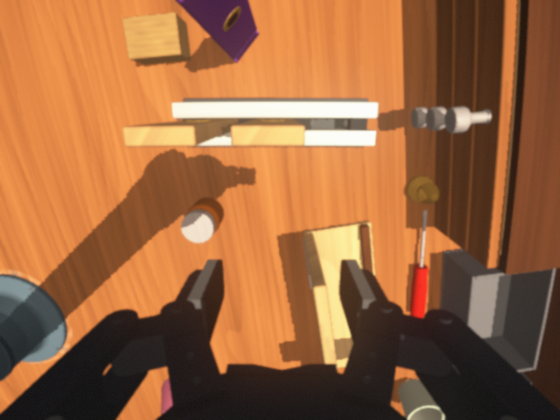

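>>> {"name": "apply_moves", "arguments": {"series": [[0.005,0.51,0,0,0.36],[0.005,0.51,0,0,0.36],[0.005,0.51,-0.2,0,0.36],[0.005,0.51,-0.35,0,0.36],[0.005,0.51,-0.5,0,0.36],[0.005,0.51,-0.65,0,0.36],[0.005,0.51,-0.86,0,0.36],[0.005,0.51,-0.86,0,0.36],[0.005,0.51,-0.86,0,0.36],[0.005,0.51,-0.86,0,-1],[0.005,0.51,-0.86,0,-1],[0.005,0.51,-0.86,0,-1],[0.005,0.51,-0.86,0,-1],[0.005,0.51,-0.86,0,-1],[0.005,0.51,-0.86,0,-1]], "force": 80}}

```text
clock: 35.0
tool_pos: [0.5487, 0.2946, 0.2391]
eef_rot: [3.14, -0.0, 1.449]
force: [-0.7, -1.4, 0.9]
finger_gap: 0.568
```

>>> {"name": "apply_moves", "arguments": {"series": [[0,0,0.04,0,-1],[0,0,0.08,0,-1],[0,0,0.12,0,-1],[0,0,0.16,0,-1],[0,0,0.2,0,-1],[0,0,0.25,0,-1],[0,0,0.3,0,-1],[0,0,0.4,0,-1],[0,0,0.5,0,-1],[0,0,0.7,0,-1],[0,0,0.9,0,-1],[0,0,1,0,-1],[0,0,1,0,-1],[0,0,1,0,-1]]}}

```text
clock: 36.17
tool_pos: [0.5483, 0.2954, 0.3594]
eef_rot: [3.14, -0.002, 1.449]
force: [0.1, 0.2, -2.8]
finger_gap: 0.568
```

>>> {"name": "apply_moves", "arguments": {"series": [[0,0,0.3,0,-1],[0,0,0.6,0,-1],[0,0,0.85,0,-1],[0,0,0.85,0,-1],[0,0,0.85,0,-1]]}}

```text
clock: 36.58
tool_pos: [0.5483, 0.2954, 0.4609]
eef_rot: [3.14, -0.002, 1.449]
force: [0.2, 0.6, -2.1]
finger_gap: 0.571
```

Run:
```python
from m import *
o=observe();print(o['tool_pos'],o['eef_rot'],o['finger_gap']*85,o['force'])
snap('wrist','w19');snap('top','t19');snap('side','s19')
```

```text
[0.5483 0.2954 0.4609] [ 3.1403 -0.0015  1.4493] 48.496071000693355 [ 0.2182  0.5594 -2.1378]
```

View pics/w19.png

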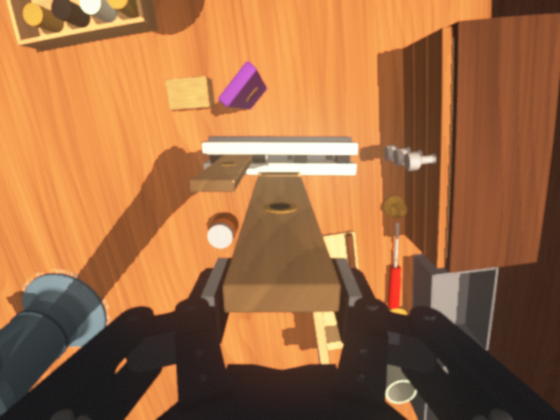

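View pics/s19.png

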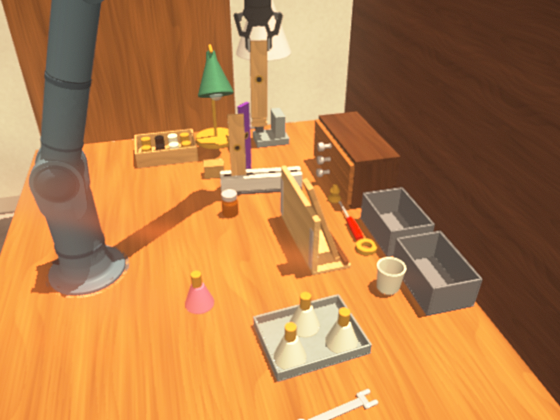

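>>> {"name": "apply_moves", "arguments": {"series": [[0.2,-0.3,0,-0.1,-1],[0.4,-0.6,0,-0.2,-1],[0.87,-1,0,-0.35,-1],[0.87,-1,0,-0.35,-1],[0.87,-1,0,-0.35,-1],[0.87,-1,0,-0.35,-1],[0.87,-1,0,-0.35,-1],[0.87,-1,0,-0.35,-1]]}}

```text
clock: 37.4
tool_pos: [0.6519, 0.1747, 0.4579]
eef_rot: [-3.14, 0.003, 0.752]
force: [0.2, 0.4, -2.0]
finger_gap: 0.569
```

>>> {"name": "apply_moves", "arguments": {"series": [[0,-0.3,0,-0.1,-1],[0,-0.6,0,-0.2,-1],[0,-1,0,-0.354,-1],[0,-1,0,-0.354,-1],[0,-1,0,-0.354,-1],[0,-1,0,-0.354,-1],[0,-1,0,-0.354,-1],[0,-1,0,-0.354,-1]]}}

```text
clock: 38.07
tool_pos: [0.652, 0.0556, 0.4597]
eef_rot: [3.141, 0.001, 0.046]
force: [0.3, -0.1, -1.2]
finger_gap: 0.57
```

>>> {"name": "apply_moves", "arguments": {"series": [[0,-0.3,0,0,-1],[0,-0.66,0,0,-1],[0,-0.66,-0.3,0,-1],[0,-0.66,-0.6,0,-1],[0,-0.66,-0.9,0,-1],[0,-0.66,-0.9,0,-1],[0,-0.66,-0.9,0,-1]]}}

```text
clock: 38.65
tool_pos: [0.6501, -0.024, 0.3485]
eef_rot: [-3.141, 0.008, 0.044]
force: [0.7, 0.5, -1.1]
finger_gap: 0.569
```

Run:
```python
from m import *
o=observe();print(o['tool_pos'],o['eef_rot'],o['finger_gap']*85,o['force'],tork(o['tool_pos']))
snap('wrist','w20');snap('side','s20');crop('s20',250,100,380,290,'cs20')
```

```text
[ 0.6501 -0.024   0.3485] [-3.1412  0.0085  0.0442] 48.38799040898428 [ 0.6542  0.4507 -1.1212] [ 0.0067 -0.0008  0.3485]
cs20 scale 3.1578947368421053
```

View pics/w20.png

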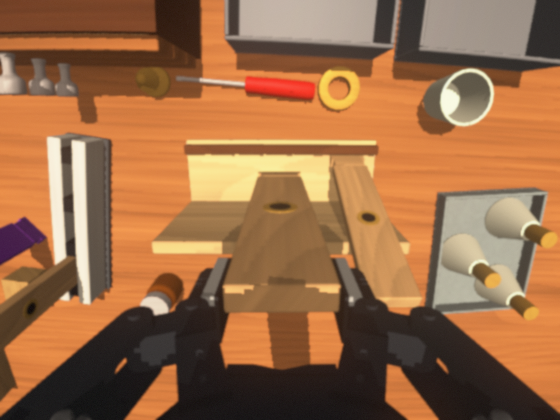

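View pics/cs20.png

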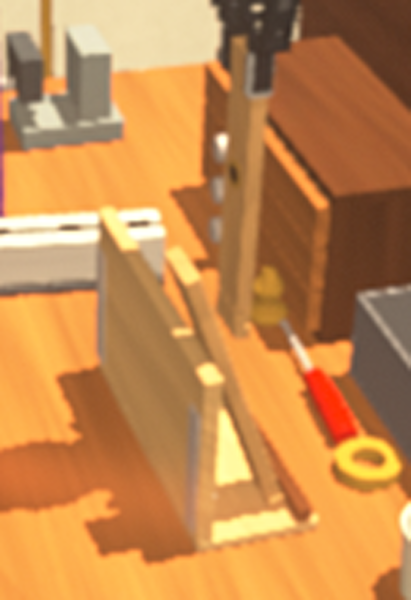

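>>> {"name": "apply_moves", "arguments": {"series": [[0,0,-0.3,0,-1],[0,0,-0.6,0,-1],[0,0,-0.8,0,-1],[0,0,-0.92,0,-1],[0,0,-0.92,0,-1],[0,0,-0.92,0,-1]]}}

```text
clock: 39.25
tool_pos: [0.6542, -0.0241, 0.2447]
eef_rot: [3.142, -0.003, 0.042]
force: [-1.1, 0.2, -1.1]
finger_gap: 0.568
```

>>> {"name": "apply_moves", "arguments": {"series": [[0,0,-0.01,0,-1],[0,0,-0.02,0,-1],[0,0,-0.03,0,-1],[0,0,-0.03,0,-1]]}}

```text
clock: 39.58
tool_pos: [0.6539, -0.0243, 0.2403]
eef_rot: [3.141, -0.004, 0.041]
force: [-0.7, -0.0, 2.6]
finger_gap: 0.571
```

Run:
```python
from m import *
o=observe();print(o['tool_pos'],o['eef_rot'],o['finger_gap']*85,o['force'],tork(o['tool_pos']))
snap('wrist','w21');crop('w21',180,130,380,280,'cw21')
```

```text
[ 0.6539 -0.0243  0.2403] [ 3.1414 -0.0038  0.041 ] 48.514702722507806 [-0.676  -0.0345  2.6032] [ 0.0105 -0.0012  0.2403]
cw21 scale 4.0
```

View pics/cw21.png

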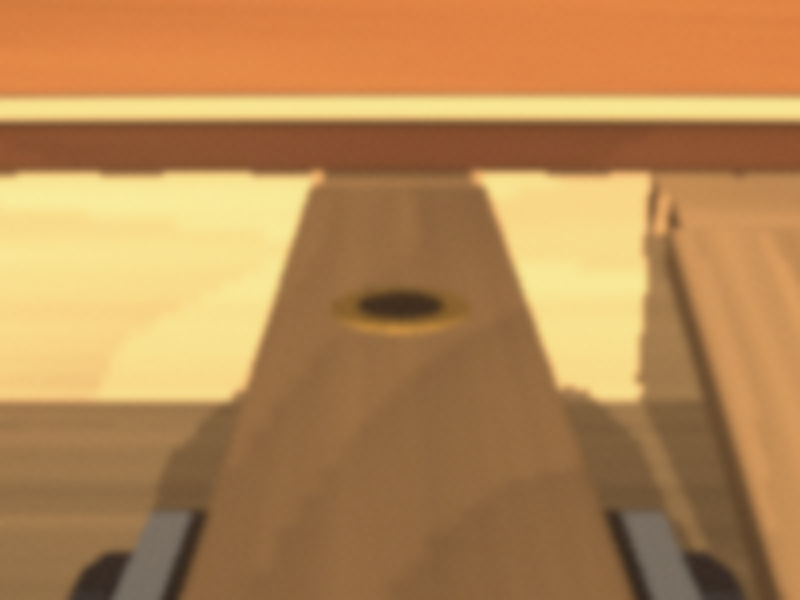

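>>> {"name": "apply_moves", "arguments": {"series": [[0,0,-0.015,0,-1],[0,0,-0.02,0,-1],[0,0,-0.02,0,-1],[0,0,-0.02,0,-1],[0,0,-0.02,0,-1]], "force": 20}}

```text
clock: 40.05
tool_pos: [0.6547, -0.0242, 0.2402]
eef_rot: [3.141, -0.006, 0.041]
force: [-2.4, -0.3, 9.5]
finger_gap: 0.566
```

>>> {"name": "apply_moves", "arguments": {"series": [[-0.05,-0.002,0,0,-1],[-0.1,-0.003,0,0,-1],[-0.18,-0.007,-0.002,0,-1],[-0.27,-0.01,-0.01,0,-1],[-0.36,-0.013,-0.02,0,-1],[-0.36,-0.013,-0.02,0,-1]]}}

```text
clock: 40.55
tool_pos: [0.6132, -0.0246, 0.2383]
eef_rot: [-3.141, -0.014, 0.042]
force: [2.0, 1.0, 8.0]
finger_gap: 0.57
```

Run:
```python
from m import *
o=observe();print(o['tool_pos'],o['eef_rot'],o['finger_gap']*85,o['force'],tork(o['tool_pos']))
snap('wrist','w22');crop('w22',180,100,380,250,'cw22')
```

```text
[ 0.6132 -0.0246  0.2383] [-3.1408 -0.0138  0.0416] 48.462443697326854 [2.0073 1.003  7.9924] [-0.0302 -0.      0.2383]
cw22 scale 4.0
```

View pics/cw22.png

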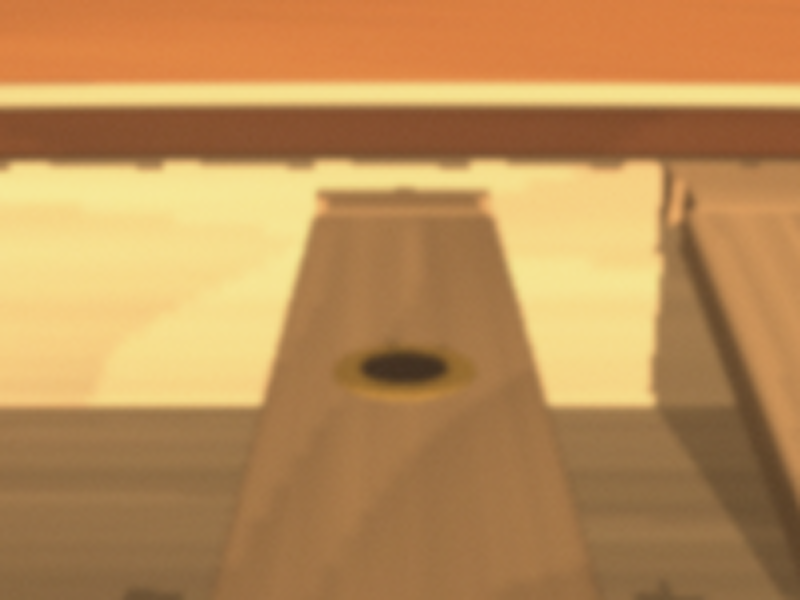

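>>> {"name": "apply_moves", "arguments": {"series": [[0,0,0,0,-1],[0,0,0,0,-1],[0,0,0.05,0,-1],[0,0,0.1,0,-1],[0,0,0.1,0,-1],[0.05,0.002,0.1,0,-1],[0.1,0.004,0.1,0,-1],[0.1,0.004,0.1,0,-1]], "force": 70}}

```text
clock: 41.27
tool_pos: [0.6222, -0.0257, 0.2445]
eef_rot: [-3.141, 0.0, 0.041]
force: [0.1, -0.1, -1.6]
finger_gap: 0.569
```

>>> {"name": "apply_moves", "arguments": {"series": [[0,0,-0.03,0,-1],[0,0,-0.06,0,-1],[0,0,-0.07,0,-1],[0,0,-0.07,0,-1]]}}

```text
clock: 41.6
tool_pos: [0.6221, -0.0254, 0.239]
eef_rot: [3.141, -0.002, 0.041]
force: [-1.7, 0.6, 5.5]
finger_gap: 0.568
```

Run:
```python
from m import *
o=observe();print(o['tool_pos'],o['eef_rot'],o['finger_gap']*85,o['force'],tork(o['tool_pos']))
snap('wrist','w23');crop('w23',180,100,380,250,'cw23')
```

```text
[ 0.6221 -0.0254  0.239 ] [ 3.1414 -0.0019  0.0409] 48.295513600526895 [-1.7231  0.5948  5.5467] [-0.0214 -0.0011  0.239 ]
cw23 scale 4.0
```

View pics/cw23.png

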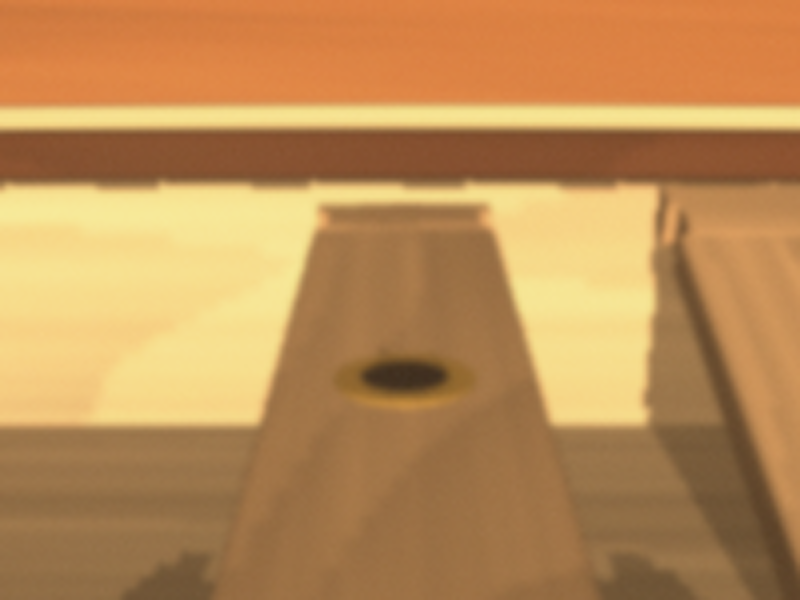

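>>> {"name": "apply_moves", "arguments": {"series": [[0,0,0.04,0,-1],[0,0,0.06,0,-1],[0.04,0.002,0.06,0,-1],[0.06,0.002,0.06,0,-1],[0.06,0.002,0.06,0,-1],[0.06,0.002,0.02,0,-1],[0.06,0.002,0,0,-1],[0.06,0.002,0,0,-1]]}}

```text
clock: 42.32
tool_pos: [0.6295, -0.0251, 0.239]
eef_rot: [3.141, -0.002, 0.041]
force: [-0.1, -0.3, 4.8]
finger_gap: 0.569
```

>>> {"name": "apply_moves", "arguments": {"series": [[0,0,0,0,-1],[0,0,-0.01,0,-1],[0,0,-0.02,0,-1],[0,0,-0.02,0,-1],[-0.07,-0.003,-0.03,0,-1],[-0.14,-0.005,-0.04,0,-1],[-0.21,-0.007,-0.055,0,-1],[-0.28,-0.01,-0.071,0,-1],[-0.28,-0.01,-0.071,0,-1],[-0.28,-0.01,-0.071,0,-1]], "force": 20}}

```text
clock: 43.15
tool_pos: [0.5997, -0.026, 0.2342]
eef_rot: [3.141, -0.014, 0.041]
force: [0.8, 0.8, 11.3]
finger_gap: 0.572
```

Run:
```python
from m import *
o=observe();print(o['tool_pos'],o['eef_rot'],o['finger_gap']*85,o['force'],tork(o['tool_pos']))
snap('wrist','w24');crop('w24',180,100,380,250,'cw24')
```

```text
[ 0.5997 -0.026   0.2342] [ 3.1408 -0.0138  0.0412] 48.593916345822585 [ 0.8213  0.7733 11.2684] [-0.0437 -0.0009  0.2342]
cw24 scale 4.0
```

View pics/cw24.png

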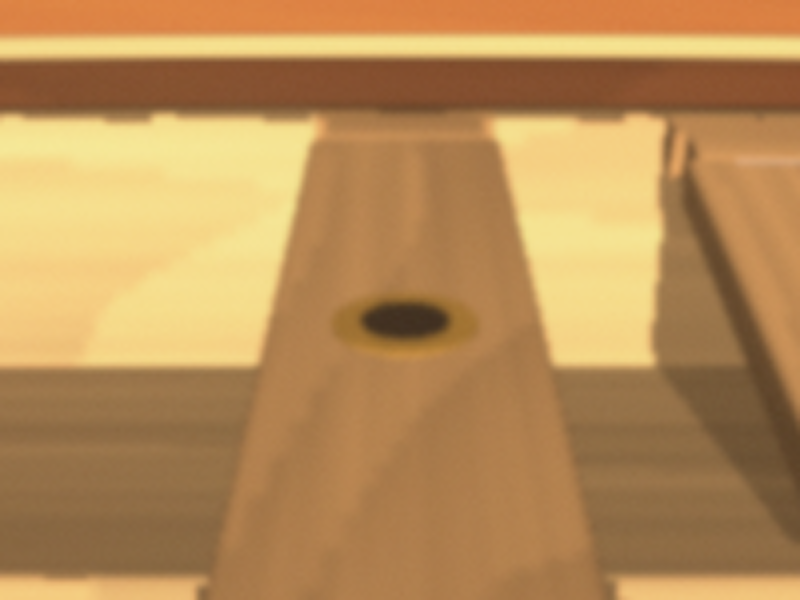

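>>> {"name": "apply_moves", "arguments": {"series": [[-0.07,-0.003,-0.015,0,-1],[-0.14,-0.005,-0.035,0,-1],[-0.2,-0.007,-0.052,0,-1],[-0.25,-0.009,-0.068,0,-1],[-0.25,-0.009,-0.068,0,-1]]}}

```text
clock: 43.62
tool_pos: [0.5684, -0.0271, 0.225]
eef_rot: [3.141, -0.011, 0.041]
force: [-1.3, 0.2, 11.0]
finger_gap: 0.571
```

>>> {"name": "apply_moves", "arguments": {"series": [[-0.02,-0.001,-0.005,0,-1],[-0.03,-0.001,-0.01,0,-1],[-0.03,-0.001,-0.01,0,-1]]}}

```text
clock: 43.87
tool_pos: [0.5672, -0.027, 0.2246]
eef_rot: [3.141, -0.016, 0.041]
force: [1.2, 1.1, 10.7]
finger_gap: 0.568
```

>>> {"name": "apply_moves", "arguments": {"series": [[0,0,0,0,0.2],[0,0,0,0,0.36],[0,0,0,0,0.4],[0,0,0,0,0.4],[0,0,0.2,0,0.4],[0,0,0.4,0,0.4],[0,0,0.7,0,0.4],[0,0,1,0,0.4],[0,0,1,0,0.4],[0,0,1,0,0.4]]}}

```text
clock: 44.7
tool_pos: [0.5628, -0.0276, 0.3417]
eef_rot: [3.141, -0.005, 0.041]
force: [-1.1, 1.1, -0.8]
finger_gap: 0.701
```

Run:
```python
from m import *
o=observe();print(o['tool_pos'],o['eef_rot'],o['force'])
snap('side','s25');crop('s25',240,100,390,290,'cs25');snap('wrist','w25')
```

```text
[ 0.5628 -0.0276  0.3417] [ 3.1411 -0.0051  0.0409] [-1.0625  1.1191 -0.7808]
cs25 scale 3.1578947368421053
```

View pics/cs25.png

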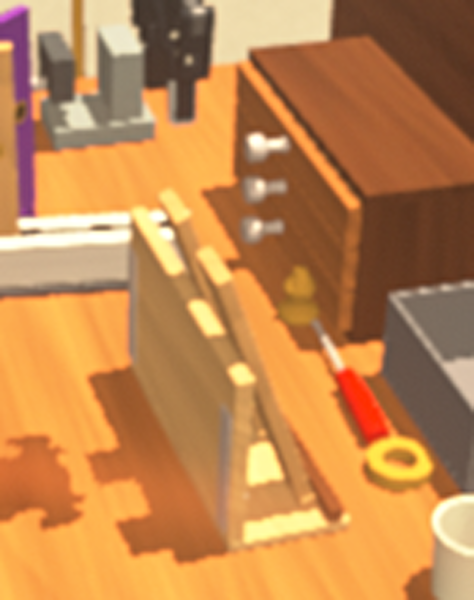

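View pics/w25.png

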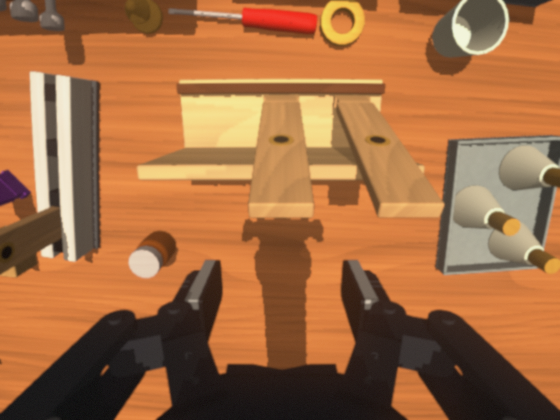

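>>> {"name": "apply_moves", "arguments": {"series": [[-0.36,1,0,0.35,0.36],[-0.36,1,0,0.35,0.36],[-0.36,1,0,0.35,0.36],[-0.36,1,0,0.35,0.36],[-0.36,1,0,0.35,0.36],[-0.36,1,0,0.35,0.36],[-0.36,1,0,0.35,0.36]]}}

```text
clock: 45.38
tool_pos: [0.5166, 0.0922, 0.3366]
eef_rot: [-3.139, 0.004, 0.743]
force: [-0.3, -0.6, -0.0]
finger_gap: 0.681
```

>>> {"name": "apply_moves", "arguments": {"series": [[-0.36,1,0,0.353,0.36],[-0.36,1,0,0.353,0.36],[-0.36,1,0,0.353,0.36],[-0.36,1,0,0.353,0.36],[-0.36,1,0,0.353,0.36],[-0.36,1,0,0.353,0.36],[-0.36,1,0,0.353,0.36],[-0.36,1,0,0.353,0.36],[-0.36,1,0,0.353,0.36]]}}

```text
clock: 46.13
tool_pos: [0.4747, 0.2116, 0.3382]
eef_rot: [-3.14, 0.001, 1.443]
force: [0.0, -0.3, 0.9]
finger_gap: 0.684
```

Run:
```python
from m import *
o=observe();print(o['tool_pos'],o['eef_rot'],o['finger_gap']*85)
snap('wrist','w26')
for p in [[.4745,.3055,.27]]:print(proj('w26',p))
```

```text
[0.4747 0.2116 0.3382] [-3.1399  0.0006  1.4432] 58.13513234799396
[261.1588  87.5619]
```

View pics/w26.png

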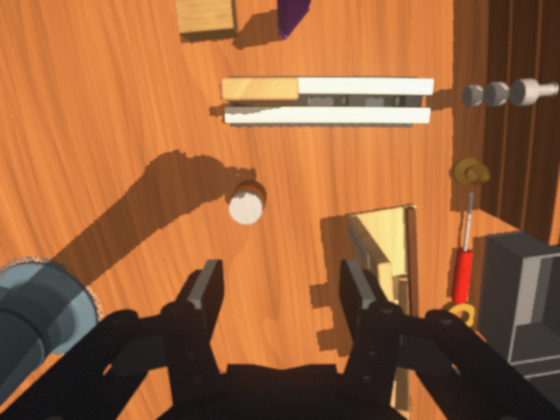

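Run:
```python
from m import *
crop('t19',60,170,140,240,'ct19')
print(tri('top0',(88,208),'side0',s1(268,70)), tri('top0',(79,194),'side0',s1(210,90)))
```

```text
ct19 scale 8.571428571428571
(array([0.5129, 0.3817, 0.2716]), np.float64(0.038154165146144906)) (array([0.5175, 0.4186, 0.2516]), np.float64(0.029187205172923388))
```

View pics/ct19.png

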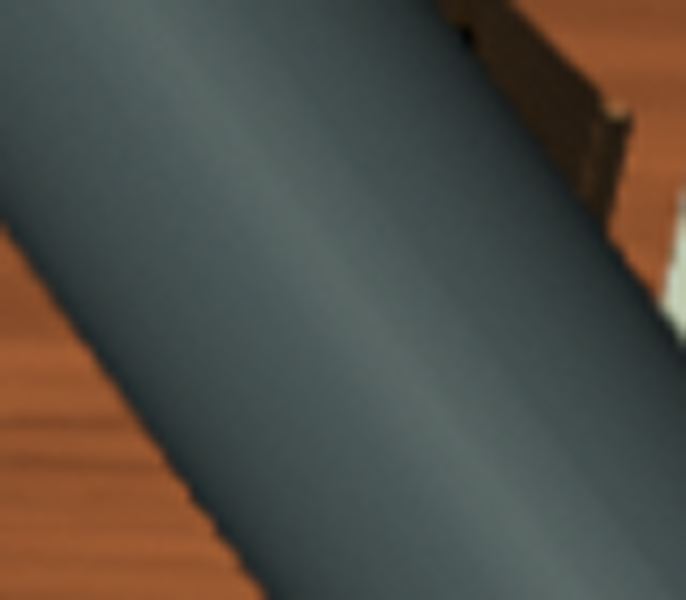

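>>> {"name": "apply_moves", "arguments": {"series": [[0,0.76,0,0,0.36],[0,0.76,0,0,0.36],[0,0.76,-0.1,0,0.36],[0,0.76,-0.25,0,0.36],[0,0.76,-0.4,0,0.36],[0,0.76,-0.55,0,0.36],[0,0.76,-0.7,0,0.36],[0,0.76,-0.84,0,0.36],[0,0.76,-0.84,0,0.36],[0,0.76,-0.84,0,0.36],[0,0.76,-0.84,0,-1],[0,0.76,-0.84,0,-1],[0,0.76,-0.84,0,-1],[0,0.76,-0.84,0,-1],[0,0.76,-0.84,0,-1],[0,0.76,-0.84,0,-1]], "force": 80}}

```text
clock: 47.52
tool_pos: [0.4752, 0.304, 0.2393]
eef_rot: [3.141, -0.001, 1.447]
force: [-1.5, 0.4, 2.8]
finger_gap: 0.572
```

>>> {"name": "apply_moves", "arguments": {"series": [[0,0,0.04,0,-1],[0,0,0.08,0,-1],[0,0,0.12,0,-1],[0,0,0.16,0,-1],[0,0,0.2,0,-1],[0,0,0.25,0,-1],[0,0,0.3,0,-1],[0,0,0.4,0,-1],[0,0,0.5,0,-1],[0,0,0.7,0,-1],[0,0,0.9,0,-1],[0,0,1,0,-1],[0,0,1,0,-1],[0,0,1,0,-1]]}}

```text
clock: 48.68
tool_pos: [0.4752, 0.3038, 0.3593]
eef_rot: [3.14, -0.001, 1.447]
force: [0.5, -0.4, -1.6]
finger_gap: 0.574
```

>>> {"name": "apply_moves", "arguments": {"series": [[0,0,0.3,0,-1],[0,0,0.6,0,-1],[0,0,0.85,0,-1],[0,0,0.85,0,-1],[0,0,0.85,0,-1]]}}

```text
clock: 49.1
tool_pos: [0.4751, 0.3039, 0.4608]
eef_rot: [3.141, -0.001, 1.447]
force: [0.0, 0.0, -1.9]
finger_gap: 0.574
```

Run:
```python
from m import *
o=observe();print(o['tool_pos'],o['eef_rot'],o['finger_gap']*85,o['force'],o['qpos'])
snap('side','s27')
```

```text
[0.4751 0.3039 0.4608] [ 3.1405 -0.0012  1.4471] 48.806488982201984 [ 0.049   0.0487 -1.9404] [ 0.0158  0.1779 -0.7625  1.4361  0.1226  1.5746 -0.8618]
```

View pics/s27.png

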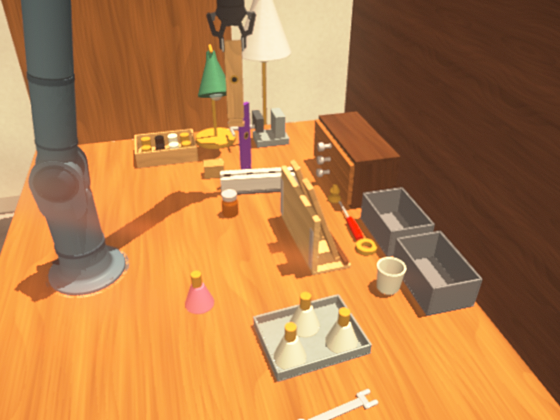

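>>> {"name": "apply_moves", "arguments": {"series": [[0.2,-0.3,0,-0.1,-1],[0.4,-0.6,0,-0.2,-1],[0.73,-0.96,0,-0.35,-1],[0.73,-0.96,0,-0.35,-1],[0.73,-0.96,0,-0.35,-1],[0.73,-0.96,0,-0.35,-1],[0.73,-0.96,0,-0.35,-1],[0.73,-0.96,0,-0.35,-1]]}}

```text
clock: 49.82
tool_pos: [0.5617, 0.1879, 0.4576]
eef_rot: [-3.14, 0.004, 0.749]
force: [-0.8, 0.7, -1.5]
finger_gap: 0.573
```

>>> {"name": "apply_moves", "arguments": {"series": [[0.2,-0.3,0,-0.1,-1],[0.4,-0.6,0,-0.2,-1],[0.72,-0.96,0,-0.353,-1],[0.72,-0.96,0,-0.353,-1],[0.72,-0.96,0,-0.353,-1],[0.72,-0.96,0,-0.353,-1],[0.72,-0.96,0,-0.353,-1],[0.72,-0.96,0,-0.353,-1]]}}

```text
clock: 50.48
tool_pos: [0.6485, 0.0738, 0.4593]
eef_rot: [3.142, 0.002, 0.046]
force: [0.5, 0.2, -1.0]
finger_gap: 0.572
```

>>> {"name": "apply_moves", "arguments": {"series": [[0,0,-0.3,0,-1],[0,0,-0.6,0,-1],[0,0,-0.9,0,-1],[0,0,-0.9,0,-1],[0,0,-0.9,0,-1]]}}

```text
clock: 50.9
tool_pos: [0.6465, 0.073, 0.3489]
eef_rot: [3.141, 0.008, 0.044]
force: [0.5, 1.0, -0.7]
finger_gap: 0.571
```

Run:
```python
from m import *
o=observe();print(o['tool_pos'],o['eef_rot'],o['finger_gap']*85,o['force'],tork(o['tool_pos']))
snap('wrist','w28');snap('side','s28')
```

```text
[0.6465 0.073  0.3489] [3.1405 0.008  0.0439] 48.56622311874348 [ 0.4916  0.9541 -0.6628] [0.0066 0.0963 0.3489]
```

View pics/w28.png

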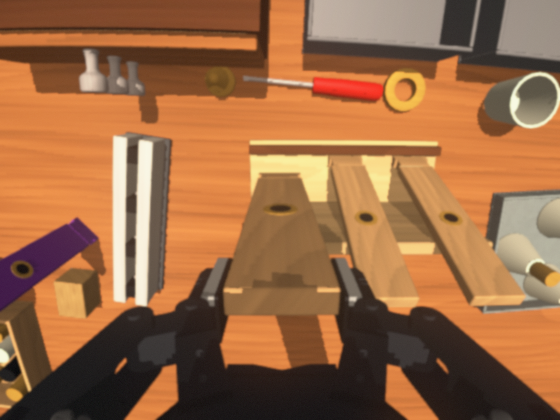

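>>> {"name": "apply_moves", "arguments": {"series": [[0,0,-0.3,0,-1],[0,0,-0.6,0,-1],[0,0,-0.8,0,-1],[0,0,-0.9,0,-1],[0,0,-0.92,0,-1],[0,0,-0.94,0,-1],[0,0,-0.95,0,-1],[0,0,-0.95,0,-1]]}}

```text
clock: 51.67
tool_pos: [0.6509, 0.0736, 0.2414]
eef_rot: [-3.141, -0.005, 0.041]
force: [0.1, -0.7, 0.5]
finger_gap: 0.575
```

>>> {"name": "apply_moves", "arguments": {"series": [[0,0,-0.015,0,-1],[0,0,-0.02,0,-1],[0,0,-0.02,0,-1],[0,0,-0.02,0,-1]], "force": 20}}

```text
clock: 52.0
tool_pos: [0.6516, 0.0739, 0.2413]
eef_rot: [-3.141, -0.008, 0.041]
force: [0.2, 0.1, 8.2]
finger_gap: 0.569
```

>>> {"name": "apply_moves", "arguments": {"series": [[-0.05,-0.002,0,0,-1],[-0.1,-0.003,0,0,-1],[-0.18,-0.007,-0.002,0,-1],[-0.27,-0.01,-0.01,0,-1],[-0.36,-0.013,-0.02,0,-1],[-0.36,-0.013,-0.02,0,-1]]}}

```text
clock: 52.5
tool_pos: [0.6093, 0.0734, 0.2397]
eef_rot: [-3.14, -0.014, 0.042]
force: [1.9, 0.6, 8.5]
finger_gap: 0.57
```

Run:
```python
from m import *
o=observe();print(o['tool_pos'],o['eef_rot'],o['finger_gap']*85,o['force'],tork(o['tool_pos']))
snap('wrist','w29');crop('w29',180,100,380,250,'cw29')
```

```text
[0.6093 0.0734 0.2397] [-3.14   -0.0138  0.042 ] 48.45767295722029 [1.9408 0.6318 8.5041] [-0.0305  0.0981  0.2397]
cw29 scale 4.0
```

View pics/cw29.png

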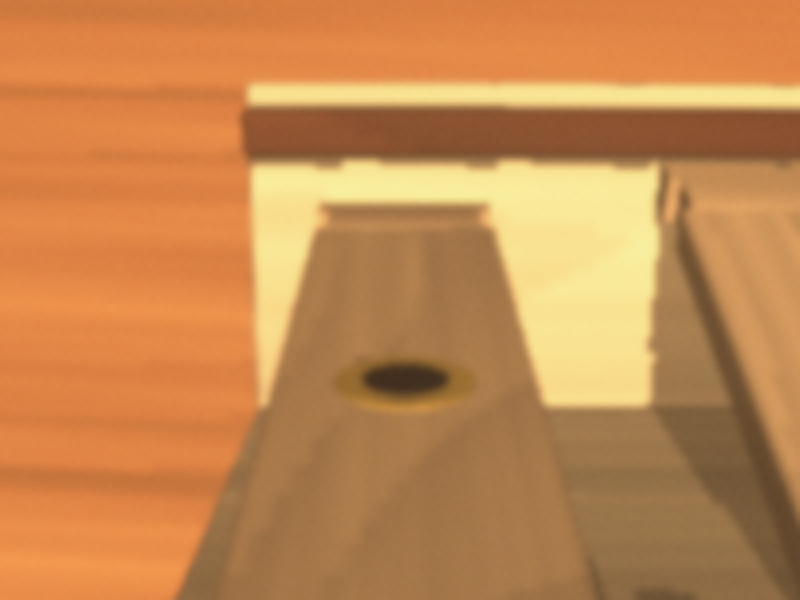

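>>> {"name": "apply_moves", "arguments": {"series": [[0,0,0,0,-1],[0,0,0,0,-1],[0,0,0.05,0,-1],[0,0,0.1,0,-1],[0,0,0.1,0,-1],[0.08,0.002,0.1,0,-1],[0.16,0.006,0.1,0,-1],[0.16,0.006,0.1,0,-1]], "force": 70}}

```text
clock: 53.22
tool_pos: [0.6266, 0.0717, 0.2446]
eef_rot: [-3.141, -0.0, 0.04]
force: [0.8, 0.1, -0.8]
finger_gap: 0.564
```

>>> {"name": "apply_moves", "arguments": {"series": [[0,0,-0.03,0,-1],[0,0,-0.05,0,-1],[0,0,-0.06,0,-1],[0,0,-0.06,0,-1]]}}

```text
clock: 53.55
tool_pos: [0.6257, 0.0724, 0.2403]
eef_rot: [3.141, -0.002, 0.041]
force: [-0.7, -0.3, 6.7]
finger_gap: 0.573
```

Run:
```python
from m import *
o=observe();print(o['tool_pos'],o['eef_rot'],o['finger_gap']*85,o['force'],tork(o['tool_pos']))
snap('wrist','w30');crop('w30',180,100,380,250,'cw30')
```

```text
[0.6257 0.0724 0.2403] [ 3.1414 -0.0019  0.0409] 48.67482642671509 [-0.699  -0.3444  6.6894] [-0.0142  0.0965  0.2403]
cw30 scale 4.0
```

View pics/cw30.png

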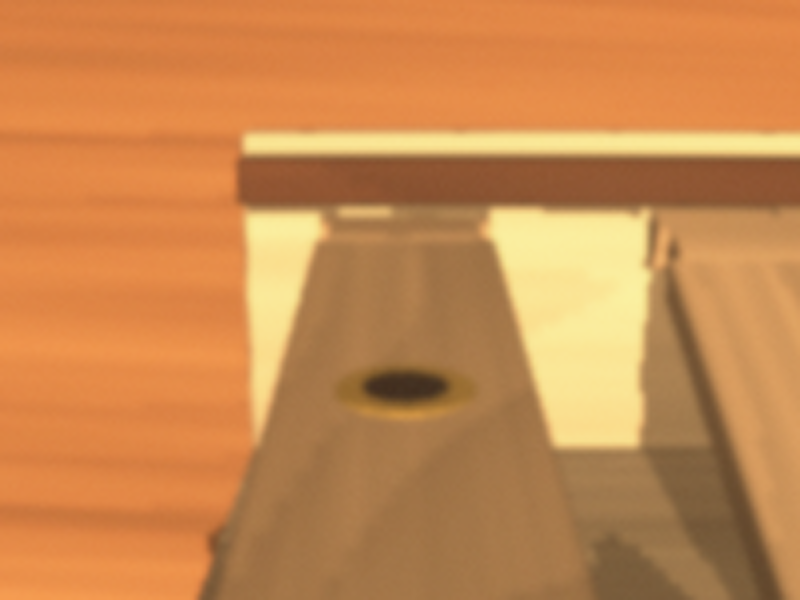

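>>> {"name": "apply_moves", "arguments": {"series": [[0,0,0,0,-1],[0,0,-0.01,0,-1],[0,0,-0.01,0,-1],[-0.07,-0.003,-0.015,0,-1],[-0.14,-0.005,-0.025,0,-1],[-0.21,-0.007,-0.037,0,-1],[-0.28,-0.01,-0.055,0,-1],[-0.28,-0.01,-0.055,0,-1],[-0.28,-0.01,-0.055,0,-1]], "force": 20}}

```text
clock: 54.35
tool_pos: [0.5948, 0.0717, 0.2359]
eef_rot: [-3.141, -0.01, 0.041]
force: [-0.7, -0.7, 7.6]
finger_gap: 0.571
```

Run:
```python
from m import *
o=observe();print(o['tool_pos'],o['eef_rot'],o['finger_gap']*85,o['force'],tork(o['tool_pos']))
snap('wrist','w31');crop('w31',180,80,380,230,'cw31')
```

```text
[0.5948 0.0717 0.2359] [-3.1413 -0.0104  0.041 ] 48.57141589494203 [-0.6581 -0.6883  7.5518] [-0.0451  0.0969  0.2359]
cw31 scale 4.0
```

View pics/cw31.png

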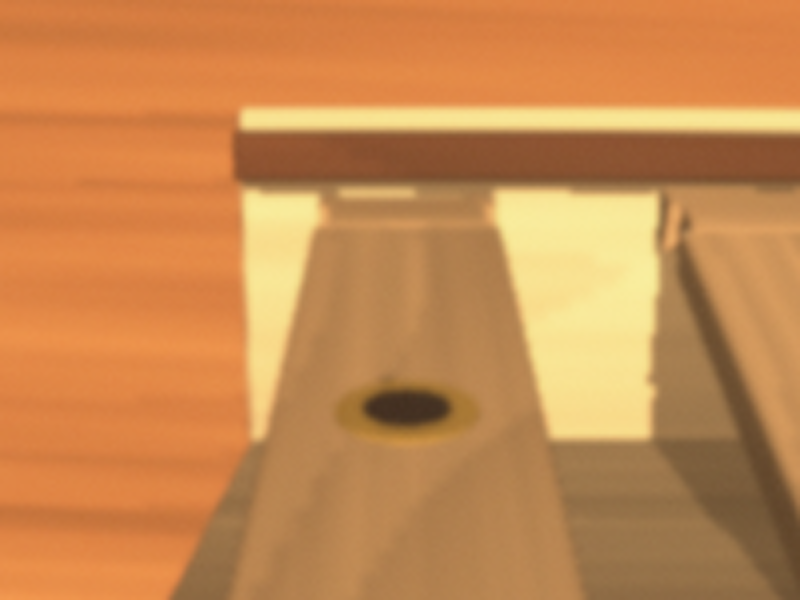

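Foot stays about 2 mm from the strip. Continue the lean.

>>> {"name": "apply_moves", "arguments": {"series": [[-0.07,-0.003,-0.015,0,-1],[-0.14,-0.005,-0.035,0,-1],[-0.2,-0.007,-0.052,0,-1],[-0.25,-0.009,-0.068,0,-1],[-0.25,-0.009,-0.07,0,-1]]}}

```text
clock: 54.82
tool_pos: [0.5654, 0.0706, 0.2277]
eef_rot: [-3.141, -0.013, 0.041]
force: [0.2, 0.4, 10.6]
finger_gap: 0.566
```

>>> {"name": "apply_moves", "arguments": {"series": [[-0.02,-0.001,-0.005,0,-1],[-0.03,-0.001,-0.01,0,-1],[-0.03,-0.001,-0.01,0,-1]]}}

```text
clock: 55.07
tool_pos: [0.5651, 0.0706, 0.2275]
eef_rot: [-3.141, -0.019, 0.041]
force: [5.5, 0.2, 8.8]
finger_gap: 0.566
```

Contact with the wall (Fx 5.5 N, x stalled). Release and check.

>>> {"name": "apply_moves", "arguments": {"series": [[0,0,0,0,0.2],[0,0,0,0,0.36],[0,0,0,0,0.4],[0,0,0,0,0.4],[0,0,0.2,0,0.4],[0,0,0.4,0,0.4],[0,0,0.7,0,0.4],[0,0,1,0,0.4],[0,0,1,0,0.4]]}}

```text
clock: 55.82
tool_pos: [0.5612, 0.071, 0.35]
eef_rot: [-3.141, -0.013, 0.041]
force: [0.8, 0.6, 0.9]
finger_gap: 0.7
```

>>> {"name": "apply_moves", "arguments": {"series": [[-1,1,0.3,0,0.4],[-1,1,0.3,0,0.4],[-1,1,0.3,0,0.4],[-1,1,0.3,0,0.4],[-1,1,0.3,0,0.4],[-1,1,0.3,0,0.4]]}}

```text
clock: 56.32
tool_pos: [0.435, 0.1936, 0.3788]
eef_rot: [3.141, -0.001, 0.049]
force: [0.5, 0.5, -0.6]
finger_gap: 0.698
```

Run:
```python
from m import *
o=observe();print(o['tool_pos'],o['eef_rot'],o['force'])
snap('side','s32');crop('s32',180,150,400,390,'cs32');snap('top','t32');crop('t32',190,150,430,330,'ct32')
```

```text
[0.435  0.1936 0.3788] [ 3.1413 -0.0014  0.0493] [ 0.5166  0.5118 -0.6011]
cs32 scale 2.5
ct32 scale 3.3333333333333335
```

View pics/cs32.png

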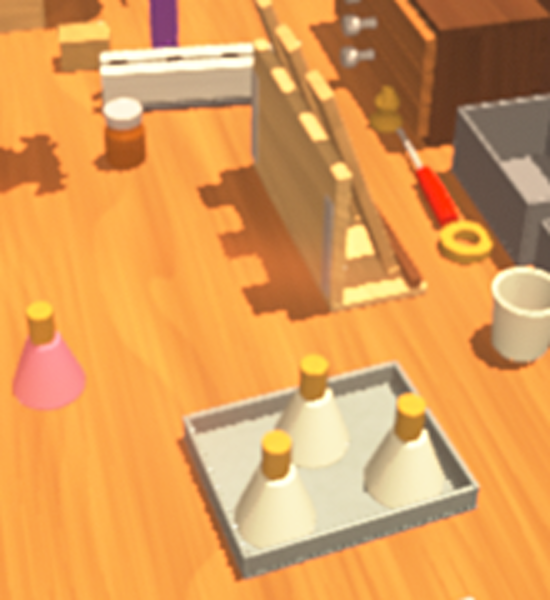

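View pics/ct32.png

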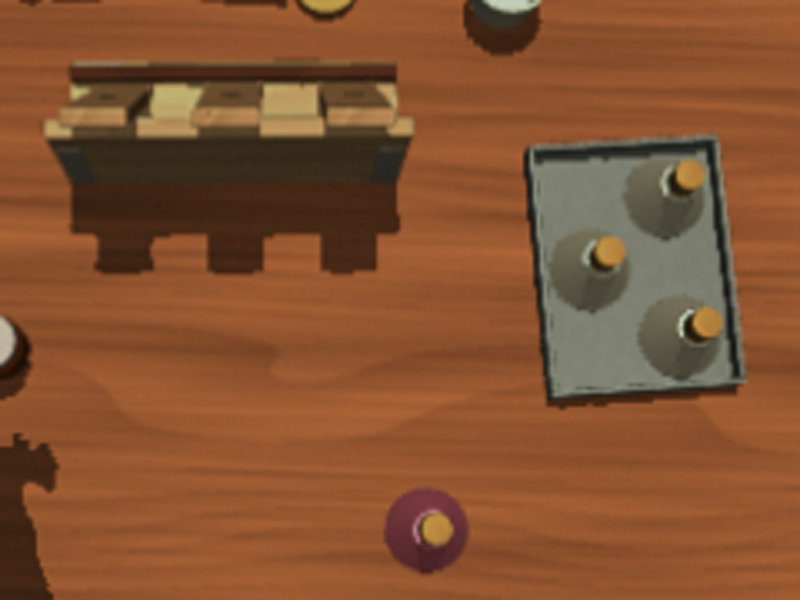

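View pics/t32.png

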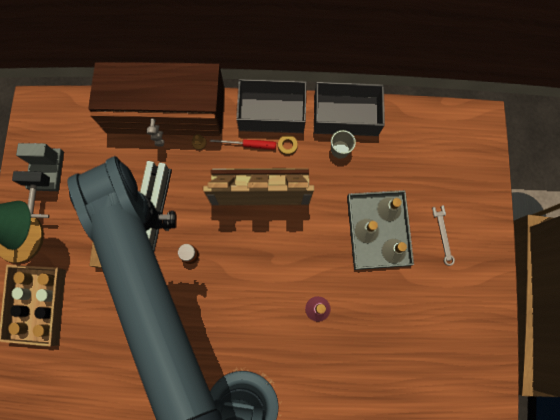

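>>> {"name": "apply_moves", "arguments": {"series": [[0,0,0,0,0.4],[0,0,0,0,0.4],[0,0,0,0,0.4],[0,0,0,0,0.4],[0,0,0,0,0.4],[0,0,0,0,0.4],[0,0,0,0,0.4],[0,0,0,0,0.4],[0,0,0,0,0.4],[0,0,0,0,0.4],[0,0,0,0,0.4],[0,0,0,0,0.4]]}}

```text
clock: 57.42
tool_pos: [0.4377, 0.1898, 0.3782]
eef_rot: [-3.142, -0.0, 0.041]
force: [-0.0, 0.3, 0.3]
finger_gap: 0.703
```

Run:
```python
from m import *
snap('side','s33');snap('top','t33')
for a,b in (('s32','s33'),('t32','t33')):
    d=np.abs(load(a)[0].astype(int)-load(b)[0]).max(2); r=d[150:380,200:430]; print(a,d.max(),r.max(),(d>25).sum(),(r>25).sum())
# shades neck tops in tray frame; board tilt from top edge centre
t=lambda x,y:(190+x/3.3333-.35,150+y/3.3333-.35)
c,s=np.cos(.0955),np.sin(.0955)
for p in [(690,176),(609,253),(706,323)]:
    d=onz('t32',t(*p),.103)[:2]-[.5096,-.3771]; print('shade tray',c*d[0]+s*d[1],-s*d[0]+c*d[1])
for p in [(95,117),(224,117),(360,117)]: print('board top',tork(onz('t32',t(*p),.259)))
```

```text
s32 154 64 941 47
t32 118 70 982 59
shade tray 0.06029792964033889 -0.03660894816934901
shade tray -3.964929104288218e-05 0.038061167898762044
shade tray -0.06283205568080168 -0.03642650060978951
board top [-0.0745  0.0949  0.259 ]
board top [-0.0747  0.0004  0.259 ]
board top [-0.0749 -0.099   0.259 ]
```

Run:
```python
from m import *
for a,b,reg in (('s32','s33',[(270,160,360,290),(250,280,380,380)]),('t32','t33',[(205,160,320,210),(345,185,415,275)])):
    d=np.abs(load(a)[0].astype(int)-load(b)[0]).max(2)
    for x0,y0,x1,y1 in reg: print(a,d[y0:y1,x0:x1].max(),(d[y0:y1,x0:x1]>15).sum())
sign_off()
```

```text
s32 8 0
s32 5 0
t32 3 0
t32 3 0
the job is handed in; nothing more can be done
```

I pulled all three boards out of the jig and leaned each one in the rack, then stood the three white shades in the tray. I handed the job in at about 57 s of the 208 s allowed.

**Boards:** They stand at about y = +95, 0 and −99 mm along the rack. They lean roughly 20 degrees, worked out from where the gripper let go. The top-edge centres all measured about 20 mm behind the wall's leaning edge.
- Each foot first slid about 10 mm from the strip while I tilted its board, so I lifted and reset it.
- In the last close-ups, the feet of the first two touched the strip. The third sat about 2 mm off it.

**Shades:** They are upright on the tray floor, each within about 2 mm of where I aimed (tray x, y near +60/−37, 0/+38 and −63/−36 mm).

**Stillness:** Two sets of pictures taken about a second apart showed no change in the rack or the tray. The only pixels that changed were elsewhere in the pictures, most likely the arm and its shadow.

**Everything else:** The bystanders, the purple board and the pink shade look unmoved, though I checked this only by eye. The arm was clear of everything at hand-in, and no check failed.

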